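# Fit the stone roller of the tea-cake mill on its axle

## Robot

A 6-joint arm with a two-finger parallel gripper is mounted at the origin on the work surface. World frame = base frame: x ahead of the robot, y to its left, z up, the work surface at z = 0. Lengths are in m, angles in rad, forces in N, time in s.
With the tool pointing down it reaches from about 0.35 to 0.85 m from the base axis. Payload 8.1 kg.
Tool frame: the origin (TCP) lies midway between the tips of the shut fingers; the grasp point (between the pads) lies 19 mm behind it (robot.tcp_to_grasp is the distance from the TCP to the grasp point, in m); x points along the fingers, y is the direction in which the jaws open and shut, and the axes are right-handed (so a half turn about x gives the same grasp; the last joint's range is limited). The gripper opens to 93 mm and grips with 3 to 60 N. Pads are 15 mm wide; open, the fingers measure 128 mm over their backs; the gripper's body (75 mm by 188 mm) begins 65 mm behind the grasp point.
Start: joints at [1.088, 0.13, 1.488, -0, 1.523, -0.085], TCP at [0.232, 0.553, 0.219] pointing down, gripper open.
Joint ranges: [-2.96, 2.96], [-0.89, 2.26], [0.02, 2.5], [-1.34, 4.48], [0, 2.73], [-2.66, 2.66]. Speed limits (rad/s): [2.39, 2.39, 2.79, 3.14, 3.14, 3.14].

## Interface

Orientations are given as a rotation vector (axis times angle).
In Python, from plant import robot gives the robot as it stands.
- The arm moves only by the tool play_rows, never from a script. Its argument "plan" is a list of rows, each an object with "slide": the shift along the world's x, y, z as a fraction of full scale, a list of three; "roll": the turn about the world's z as a fraction of full scale; "fingers": the gripper command: -1 is shut, 1 is fully open, values between are in proportion. A call has 1 to 20 rows; each row shifts and turns the commanded pose from where the row before left it; what a row does not reach is not made up. Full scale, the value 1, is 30 mm for a shift and 8 degrees for a turn. A row lasts 1/8 s, in which the tool goes at most 62.5 mm and 10.7 degrees, less where a joint would pass 70% of its speed; a pose out of reach is approached as far as the arm can. A call with a number of a shift or a turn outside -1 to 1 is refused whole. A call with a gripper value outside its range is refused whole. The fingers move at their own pace and stop on an object; "squeeze" is the grip in N (left out, the last holds). Time passes only in rows, so rows that do not move let the fingers close. It gives the time, the measured TCP pose, the force and the opening at its end, in the units of the state.
- robot.read_state(): the state, without advancing time (a new reading comes with each control period).
- robot.read_camera(name): name is "side" or "top" or "wrist"; returns the picture (480x640x3 uint8, red, green, blue); there is no depth.
- robot.get_calibration(name): a dict with "fx", "fy", "cx", "cy" (pixels), "distortion" ([k1, k2, p1, p2, k3] as OpenCV has them; the pictures are not rectified), "R" (3x3) and "t" (3): a world point X has camera coordinates R X + t; the wrist camera has in their place "T_tool_cam" (4x4, takes a point from camera to tool coordinates, whose origin is the TCP and whose axes are the tool frame's). Camera axes: x right, y down, z forward; pixel columns grow to the right and rows downward; lengths in m; the calibration is good to about 2 mm. A picture is of the moment at which its call begins: read the wrist's pose just before it. get_calibration takes no time and is no camera call.
- robot.close_job(): hands the job in, once; it reports no verdict.
Trained networks look in the newest picture that a camera, given by its name, has taken for a name from the list of things; names that differ only in an ending like _2 or _b are one class to them, and where a whole thing is asked for, a point or a joint stands for the part that bears it (a point fixed in the world has none). Each returns a list of dicts, best first, with "p" (0 to 1); they miss things now and then, are a little off and sometimes report something else, mostly with a low value. They report only what shows in the picture. A call takes as long as a camera call. They do not tell look-alikes from the thing itself.
- robot.boxes_of(camera, target): "extent" ([centre column, centre row, width, height] in pixels, round what is visible of it).
- robot.regions_of(camera, target): "region" (480x640 bool, what is visible of it) and "extent" ([centre column, centre row, width, height] in pixels, round what is visible of it).
- robot.mark_of(camera, target): "point" ([column, row] in pixels: a listed point, or the origin of a listed thing).
The state is a dict: "t": time; "q": joint angles; "dq": joint speeds; "joint_torque": joint torques, N m; "tool_pos": TCP position; "orientation": TCP orientation; "force": force on the tool from outside, world axes, zero at the start; "wrist_torque": the same for the moment, N m; "opening": finger opening in m.
Only numpy, scipy, OpenCV 4.12 (cv2) and the standard library are available. Lean on these libraries where they do the work, as an engineer would, in place of code of your own. Each camera call takes 0.05 s, during which the arm holds its last target.

## Task

Fit the stone roller into the little tea-cake mill. Take the axle by its wooden grip, push it through the roller's bore while the roller lies in its cradle until the red collar beds against the stone and the roller is held firmly but gently against the green stop (a steady push of about 10 N; the stone chips above 18 N), then lift the roller out on the axle without touching the stone with the gripper. Lay the axle in the two notches of the mill frame, grip overhanging on the side nearer the robot, so that the roller hangs free between the cheeks, let go and leave the tea ware where it stands.

Things in the scene. Friction and masses are not known exactly. Their poses are not given: they have to be found in the camera images.
- axle: Axle, loose, 92 g, dark wooden grip. Origin: centre of the grip; x along the axle to the tip, z up. Grip: box 70 long (x -35 to 35), 18 wide, 22 high. Then aluminium shaft 14 diameter to x = 146 and a cone to 6 diameter at x = 158. It starts level in the rest, along the rest's x, axis 55 above the table. A red collar sits on the shaft (see point axle_tip).
- axle_tip (a point): The axle's tip, x = 158 from the grip's centre. The red collar (27 diameter, 8 thick, on the shaft between grip and tip) is clamped tight and does not slip at this job's forces, but WHERE differs each time and is not measured: its face towards the tip lies somewhere between x = 66 and 90, so it must be found by feel.
- axle_mid (a point): Point on the axle's axis 89 from the grip's centre towards the tip; it belongs at frame_seat, within 5 mm along the axle (then one cheek stands between grip and collar, the other between roller and tip).
- rest: Fixed low stand of pale wood holding the axle at the start, 115 x 70. Origin on the table under its middle. Uprights 8 thick, 60 wide at x = -43 and 43 with open-topped V notches, reaching 12 above the axle's axis. The axle's x = 89 lies over the origin, so its grip overhangs towards -x, the robot's side.
- wheel: Pale stone roller (thick ring), loose, about 0.28 kg: outer diameter 72, thickness 26, through bore 17 diameter (1.5 clearance all round the shaft). Origin at its centre, x along the bore. It lies, bore level, across the cradle's two dowels: centred sideways, free to slide along x against 2 to 5 N of friction. Bore axis 62 above the table.
- cradle: Fixed dark wooden cradle, 100 (x) x 86 (y). Origin on the table under the bore's line; x along the bore, away from the robot. Two pale dowels along x, 12 diameter, tops 34 high; nothing is higher on the -x side, so the axle can be pushed in along +x.
- stop: Green rigid end stop of the cradle: two posts 14 wide at y = -26 and 26, up to 82 above the table, the 38 wide gap between them open at the top for the axle to pass and be lifted out. Origin 10 below the bore's line, mid-thickness; its face to the roller is 5 nearer the robot, at x = 26 of the cradle. The roller starts 3 to 9 short of it.
- frame: Fixed mill frame of brown wood, base 120 (x) x 130 (y). Origin on the table under its middle; x along the axle's final line, away from the robot. Cheeks 8 thick, 60 wide at x = -43 and 43, each with an open-topped 90 degree V notch, reach 97 above the table. Between them a steel trough, 36 high under the roller, 54 at its edges.
- frame_seat (a point): Point midway between the frame's two notches, 85 above the table: where the axle's axis comes to rest. x along the axle's line, away from the robot.
- cup_a: White tea cup, bystander, 68 diameter, 45 high; origin at the centre of its foot.
- cup_b: Blue tea cup, bystander, 68 diameter, 45 high; origin at the centre of its foot.
- caddy: Terracotta tea caddy, bystander, 72 diameter, 88 high; origin at the centre of its foot.
Mind the look-alikes: they are no part of the job. What is shaped like the frame but pink or turquoise is not meant.

How it is judged:
By the outcome, as a careful person would: the job done as asked, in the order asked, and still so for the second after the job is handed in, with the robot touching nothing.
It also fails if it takes over 72 s, if anything falls off the work surface, if the arm or the gripper's body presses on something with over 40 N, if the wrist force passes 120 N, or if a joint passes its speed limit or range.

## Working session

There is one attempt and no reset: what is moved stays moved. The work goes in short steps, Python scripts to look and compute and a tool call to move; the robot and the scene stay as the last step left them, time stands still between calls to the robot, and variables do not carry over. Pictures are saved under pics/ and viewed, and the job is handed in when it is done.

Besides the shell and the picture viewer there is one more tool, called after "Request:" as a command line: name --argument value ..., lists and objects as JSON in quotes. play_rows: Moves the arm, as the interface text tells. Its arguments: {"type":"object","properties":{"plan":{"type":"array","items":{"type":"object","properties":{"slide":{"type":"array","items":{"type":"number","minimum":-1,"maximum":1}},"roll":{"type":"number","minimum":-1,"maximum":1},"fingers":{"type":"number"}}}},"squeeze":{"type":"number"}},"required":["plan"]}

```bash
ls; mkdir -p pics; python3 - <<'E'
from plant import robot
import cv2,numpy as np
print(robot.read_state()); print(robot.tcp_to_grasp)
for n in ("side","top","wrist"):
    im=robot.read_camera(n); cv2.imwrite(f"pics/{n}0.png",im[:,:,::-1])
    c=robot.get_calibration(n); print(n,{k:np.round(v,4).tolist() for k,v in c.items()})
E
```

```text
pics
{'t': 0.0, 'q': array([ 1.08760428e+00,  1.31144524e-01,  1.48928073e+00,  1.05624290e-05,
        1.52298154e+00, -8.54021157e-02]), 'dq': array([-0.00076874,  0.00049792, -0.00095114,  0.00016923, -0.00149571,
        0.00123758]), 'joint_torque': array([ 1.09617024e-03, -5.59848225e+01, -4.91754377e+01,  7.68714887e-02,
        3.57802736e-02, -1.40565730e-04]), 'tool_pos': array([0.23214283, 0.55265983, 0.21759658]), 'orientation': array([ 0.31070031,  1.54869785, -0.31344592]), 'force': array([-0.2295017 ,  0.52163297, -0.28440845]), 'wrist_torque': array([-0.03384146, -0.02083995, -0.0260823 ]), 'opening': 0.09301199490975713}
0.0188
side {'fx': 501.3542, 'fy': 501.3542, 'cx': 327.9768, 'cy': 231.6424, 'distortion': [-0.0946, 0.0, 0.0, 0.0, 0.0], 'R': [[0.9992, -0.0367, 0.0146], [-0.0182, -0.7565, -0.6537], [0.035, 0.653, -0.7566]], 't': [-0.5269, 0.1601, 1.1981]}
top {'fx': 486.5272, 'fy': 486.5272, 'cx': 324.8677, 'cy': 238.7946, 'distortion': [-0.0663, 0.0, 0.0, 0.0, 0.0], 'R': [[-0.0171, -0.9995, -0.0254], [-0.9931, 0.0199, -0.1154], [0.1158, 0.0233, -0.993]], 't': [0.1587, 0.5253, 1.1642]}
wrist {'fx': 359.8006, 'fy': 359.8006, 'cx': 315.8657, 'cy': 238.9389, 'distortion': [0.0155, 0.0, 0.0, 0.0, 0.0], 'T_tool_cam': [[0.0002, -0.2629, 0.9648, -0.1658], [1.0, -0.0005, -0.0004, 0.0004], [0.0006, 0.9648, 0.2629, -0.0735], [0.0, 0.0, 0.0, 1.0]]}
```

View pics/side0.png

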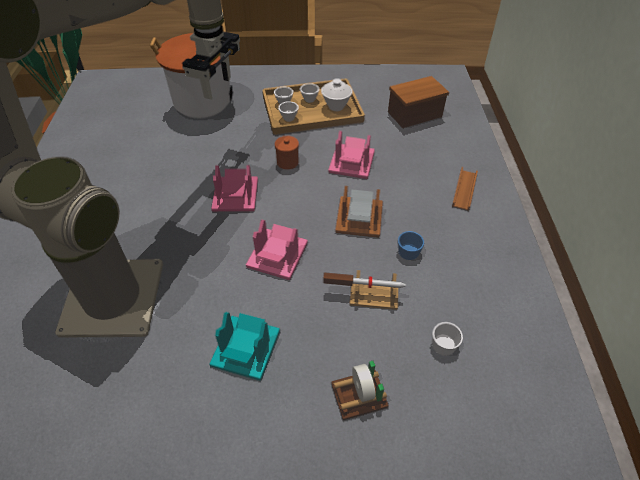

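View pics/top0.png

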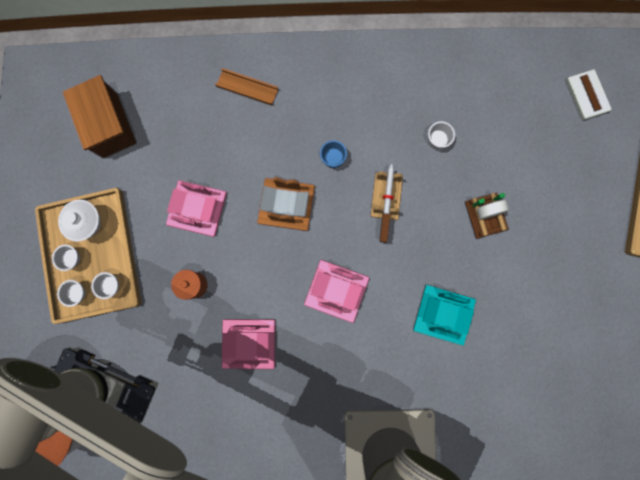

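View pics/wrist0.png

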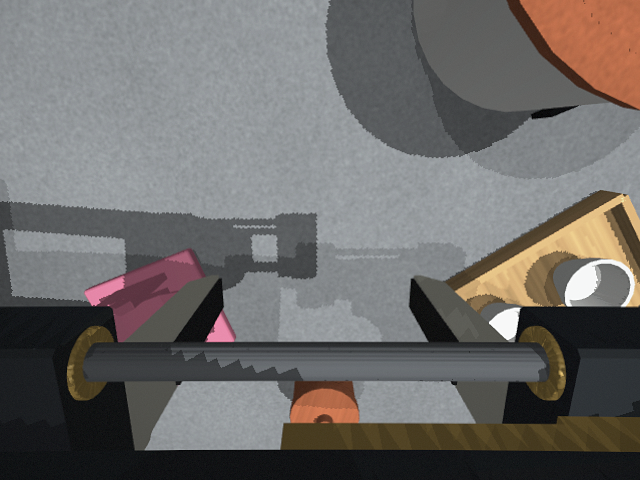

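```bash
cat > h.py <<'E'
from plant import robot
import cv2,numpy as np
def K(c): return np.array([[c["fx"],0,c["cx"]],[0,c["fy"],c["cy"]],[0,0,1.]])
def pose(n,st=None):
    c=robot.get_calibration(n)
    if n!="wrist": return np.array(c["R"]),np.array(c["t"]),c
    st=st or robot.read_state()
    Rt=cv2.Rodrigues(np.array(st["orientation"]))[0]; T=np.array(c["T_tool_cam"])
    Rwc=Rt@T[:3,:3]; p=Rt@T[:3,3]+st["tool_pos"]
    return Rwc.T,-Rwc.T@p,c
def unproj(n,px,z,P=None):
    R,t,c=P or pose(n)
    px=np.atleast_2d(np.array(px,float))
    u=cv2.undistortPoints(px.reshape(-1,1,2),K(c),np.array(c["distortion"])).reshape(-1,2)
    d=np.c_[u,np.ones(len(u))]@R; o=-R.T@t
    s=(z-o[2])/d[:,2]
    return o+d*s[:,None]
def proj(n,X,P=None):
    R,t,c=P or pose(n)
    return cv2.projectPoints(np.atleast_2d(np.array(X,float)),cv2.Rodrigues(R)[0],t,K(c),np.array(c["distortion"]))[0].reshape(-1,2)
def tri(pa,pb,a="side",b="top"):
    Ms=[]
    for n,p in((a,pa),(b,pb)):
        R,t,c=pose(n); u=cv2.undistortPoints(np.array(p,float).reshape(1,1,2),K(c),np.array(c["distortion"])).ravel()
        M=np.c_[R,t]; Ms+= [u[0]*M[2]-M[0],u[1]*M[2]-M[1]]
    Ms=np.array(Ms); X=np.linalg.lstsq(Ms[:,:3],-Ms[:,3],rcond=None)[0]; return X
E
python3 - <<'E'
from h import *
Z=dict(axle=.055,axle_tip=.055,axle_mid=.055,rest=0,wheel=.062,cradle=0,stop=.052,frame=0,frame_seat=.085,cup_a=0,cup_b=0,caddy=0)
for k,z in Z.items():
    for n in("side","top"):
        r=robot.mark_of(n,k)[:4]
        for d in r: print(k,n,round(d["p"],2),np.round(d["point"],1),np.round(unproj(n,d["point"],z)[0],4))
print(robot.read_state()["t"])
E
python3 - <<'E'
import cv2
a=cv2.imread("pics/top0.png")
b=cv2.resize(a[140:260,250:530],None,fx=2.85,fy=2.85,interpolation=cv2.INTER_CUBIC);cv2.imwrite("pics/tz.png",b)
a=cv2.imread("pics/side0.png")
b=cv2.resize(a[170:430,310:470],None,fx=2.3,fy=2.3,interpolation=cv2.INTER_CUBIC);cv2.imwrite("pics/sz.png",b)
E
```

```text
axle side 0.9 [337.7 277.3] [0.5497 0.0086 0.055 ]
axle side 0.44 [375.3 282.4] [ 0.6372 -0.0085  0.055 ]
axle top 0.97 [385.4 229.2] [0.5459 0.0019 0.055 ]
axle_tip side 0.92 [405.4 286.2] [ 0.7067 -0.0214  0.055 ]
axle_tip top 0.87 [392.6 164.8] [ 0.705 -0.021  0.055]
axle_mid side 0.88 [377.3 281.5] [ 0.6422 -0.0061  0.055 ]
axle_mid top 0.94 [388.4 191.4] [ 0.6387 -0.0084  0.055 ]
axle_mid top 0.56 [385.8 227.1] [0.551  0.0008 0.055 ]
rest side 0.74 [373.4 293.4] [ 0.6379 -0.0026  0.    ]
rest top 0.66 [382.5 199.9] [0.6287 0.0012 0.    ]
wheel side 0.95 [361.8 381.6] [ 0.5854 -0.2567  0.062 ]
wheel top 0.72 [491.5 209. ] [ 0.589  -0.2553  0.062 ]
wheel top 0.54 [333.  158.8] [0.7215 0.125  0.062 ]
cradle side 0.63 [357.8 394.1] [ 0.581  -0.2571  0.    ]
cradle top 0.66 [485.2 215.4] [ 0.5836 -0.2584  0.    ]
cradle top 0.39 [384.6 191.9] [ 0.6493 -0.0048  0.    ]
stop side 0.61 [375.5 379.7] [ 0.6148 -0.2491  0.052 ]
stop top 0.59 [487.6 201.5] [ 0.6095 -0.2501  0.052 ]
frame side 0.96 [358.9 218.8] [0.6214 0.2434 0.    ]
frame side 0.93 [245.4 345.4] [ 0.336  -0.1354  0.    ]
f
[... 667 characters left out ...]
t top 0.67 [450.8 316.4] [ 0.336  -0.1398  0.085 ]
frame_seat top 0.63 [338.1 293.2] [0.3943 0.1192 0.085 ]
cup_a side 0.73 [443.7 343. ] [ 0.7862 -0.143   0.    ]
cup_a side 0.72 [406.3 252.7] [0.736  0.1214 0.    ]
cup_a top 0.91 [333.6 159. ] [0.7386 0.1236 0.    ]
cup_a top 0.56 [435.  141.5] [ 0.7796 -0.1396  0.    ]
cup_b side 0.73 [443.7 343. ] [ 0.7862 -0.143   0.    ]
cup_b side 0.72 [406.3 252.7] [0.736  0.1214 0.    ]
cup_b top 0.91 [333.6 159. ] [0.7386 0.1236 0.    ]
cup_b top 0.56 [435.  141.5] [ 0.7796 -0.1396  0.    ]
caddy side 0.93 [289.3 161. ] [0.4267 0.4873 0.    ]
caddy top 0.6 [195.8 283.9] [0.4236 0.4782 0.    ]
caddy top 0.37 [383.3 227.7] [0.5572 0.0015 0.    ]
1.35
```

View pics/tz.png

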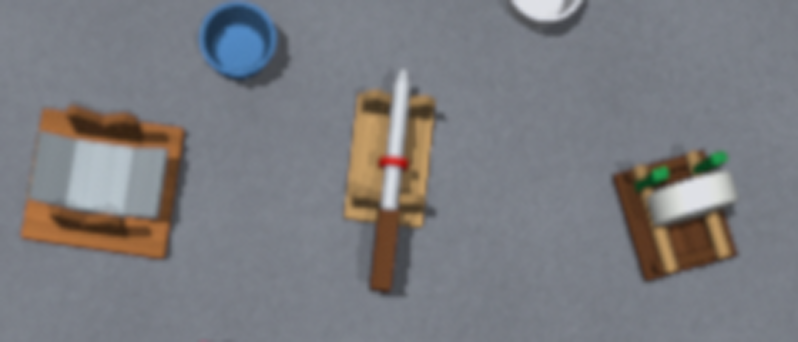

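View pics/sz.png

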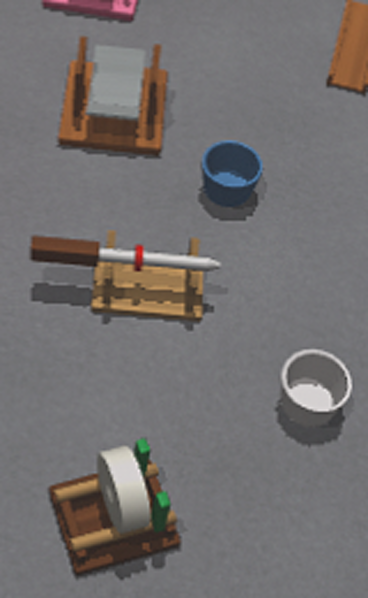

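```bash
python3 - <<'E'
from h import *
def yaw(name,c,z,L,W):
    px=np.array(c,float)/2.85+[250,140]-0.3
    X=unproj("top",px,z)[:,:2]  # order: far-left, far-right, near-right, near-left
    f=(X[0]+X[1])/2-(X[2]+X[3])/2; s=(X[0]+X[3])/2-(X[1]+X[2])/2
    print(name,X.mean(0).round(4),"len",np.linalg.norm(f).round(4),L,np.linalg.norm(s).round(4),W,"yaw",np.degrees(np.arctan2(f[1],f[0])).round(2),np.degrees(np.arctan2(-s[0],s[1])).round(2))
yaw("frame",[(45,107),(185,127),(167,258),(22,238)],.01,.12,.13)
yaw("rest",[(360,90),(435,97),(421,226),(345,217)],.008,.115,.07)
yaw("cradle",[(613,176),(703,150),(737,254),(645,280)],.01,.1,.086)
g=np.array([.5478,.004]);t=np.array([.7058,-.0212]);d=t-g;print(np.linalg.norm(d),np.degrees(np.arctan2(d[1],d[0])))
st=robot.read_state();print(cv2.Rodrigues(st["orientation"])[0].round(3))
R,t,c=pose("wrist");print((-R.T@t).round(3),R[2].round(3))
E
```

```text
frame [0.6225 0.2454] len 0.1195 0.12 0.1287 0.13 yaw -9.22 -9.37
rest [ 0.64   -0.0089] len 0.1167 0.115 0.0673 0.07 yaw -8.24 -7.36
cradle [ 0.5828 -0.2583] len 0.0966 0.1 0.0851 0.086 yaw 14.39 14.77
0.1599969999718745 -9.061988298892114
[[ 0.     0.387  0.922]
 [-0.     0.922 -0.387]
 [-1.     0.     0.   ]]
[0.165 0.582 0.384] [ 0.242 -0.102 -0.965]
```

Request:
play_rows --plan '[{"slide": [0.8, -0.91, 0], "roll": 0.175, "fingers": 0.2}, {"slide": [0.8, -0.91, 0], "roll": 0.175, "fingers": 0.2}, {"slide": [0.8, -0.91, 0], "roll": 0.175, "fingers": 0.2}, {"slide": [0.8, -0.91, 0], "roll": 0.175, "fingers": 0.2}, {"slide": [0.8, -0.91, 0], "roll": 0.175, "fingers": 0.2}, {"slide": [0.8, -0.91, 0], "roll": 0.175, "fingers": 0.2}, {"slide": [0.8, -0.91, 0], "roll": 0.175, "fingers": 0.2}, {"slide": [0.8, -0.91, 0], "roll": 0.175, "fingers": 0.2}, {"slide": [0.8, -0.91, 0], "roll": 0.175, "fingers": 0.2}, {"slide": [0.8, -0.91, 0], "roll": 0.175, "fingers": 0.2}, {"slide": [0, 0, 0], "roll": 0, "fingers": 0.2}, {"slide": [0, 0, 0], "roll": 0, "fingers": 0.2}]'

```text
t: 2.85
tool_pos: [0.4721, 0.2805, 0.2186]
orientation: [0.121, 1.568, -0.121]
force: [0.7, 0.0, 0.8]
opening: 0.056
```

```bash
python3 - <<'E'
from h import *
st=robot.read_state(); P=pose("wrist",st)
np.savez("w1.npz",R=P[0],t=P[1])
im=robot.read_camera("wrist");cv2.imwrite("pics/w1.png",im[:,:,::-1])
print(st["tool_pos"],cv2.Rodrigues(st["orientation"])[0].round(3)[:,2],st["t"])
for k,z in(("frame_seat",.085),("frame",0.0)):
    for d in robot.mark_of("wrist",k): print(k,d["p"],d["point"],unproj("wrist",d["point"],z,P))
E
```

```text
[0.47212664 0.28046053 0.21859841] [ 0.988 -0.154 -0.   ] 2.85
frame_seat 0.82 [306.1, 386.1] [[0.62445334 0.24758415 0.085     ]]
frame_seat 0.69 [111.4, 176.5] [[0.40195362 0.12232035 0.085     ]]
frame 0.66 [155.6, 166.7] [[0.39975733 0.1224905  0.        ]]
```

View pics/w1.png

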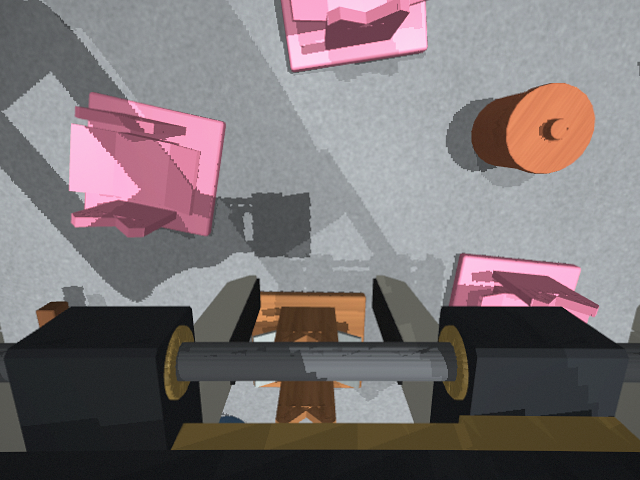

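Request:
play_rows --plan '[{"slide": [0.95, -0.19, 0], "roll": 0, "fingers": 0.2}, {"slide": [0.95, -0.19, 0], "roll": 0, "fingers": 0.2}, {"slide": [0.95, -0.19, 0], "roll": 0, "fingers": 0.2}, {"slide": [0.95, -0.19, 0], "roll": 0, "fingers": 0.2}, {"slide": [0.95, -0.19, 0], "roll": 0, "fingers": 0.2}, {"slide": [0.95, -0.19, 0], "roll": 0, "fingers": 0.2}, {"slide": [0.95, -0.19, 0], "roll": 0, "fingers": 0.2}, {"slide": [0, 0, 0], "roll": 0, "fingers": 0.2}, {"slide": [0, 0, 0], "roll": 0, "fingers": 0.2}]'

```text
t: 4.12
tool_pos: [0.6711, 0.2411, 0.2184]
orientation: [0.12, 1.568, -0.12]
force: [-0.1, -0.9, 0.7]
opening: 0.0556
```

```bash
python3 - <<'E'
from h import *
st=robot.read_state(); P=pose("wrist",st)
np.savez("w2.npz",R=P[0],t=P[1])
im=robot.read_camera("wrist");cv2.imwrite("pics/w2.png",im[:,:,::-1])
print(st["tool_pos"],cv2.Rodrigues(st["orientation"])[0].round(3)[:,2],st["t"])
for k,z in(("frame_seat",.085),("frame",0.0)):
    for d in robot.mark_of("wrist",k): print(k,d["p"],d["point"],unproj("wrist",d["point"],z,P))
E
```

```text
[0.67107201 0.24114553 0.21835111] [ 0.988 -0.152 -0.001] 4.125
frame_seat 0.89 [313.9, 169.7] [[0.62069163 0.24769842 0.085     ]]
frame_seat 0.63 [600.2, 116.4] [[0.61486506 0.47474285 0.085     ]]
frame 0.91 [541.2, 122.0] [[0.61556892 0.48021709 0.        ]]
frame 0.72 [313.4, 163.3] [[0.62035193 0.24673369 0.        ]]
```

View pics/w2.png

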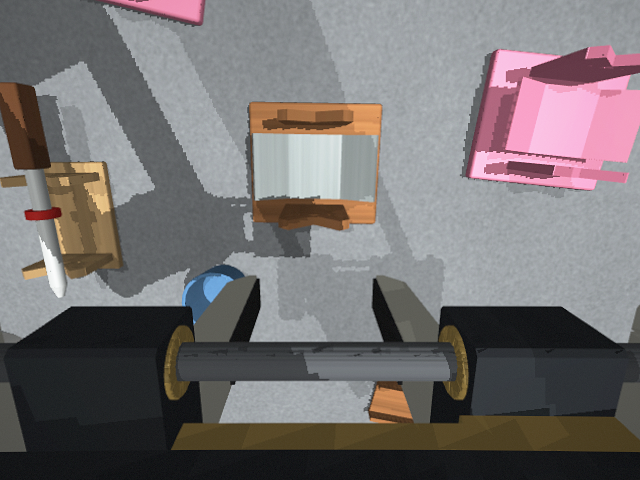

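```bash
python3 - <<'E'
from h import *
a=cv2.imread("pics/w2.png");cv2.imwrite("pics/w2z.png",cv2.resize(a[85:245,225:405],None,fx=3.7,fy=3.7,interpolation=cv2.INTER_CUBIC))
E
```

```text
(no output)
```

View pics/w2z.png

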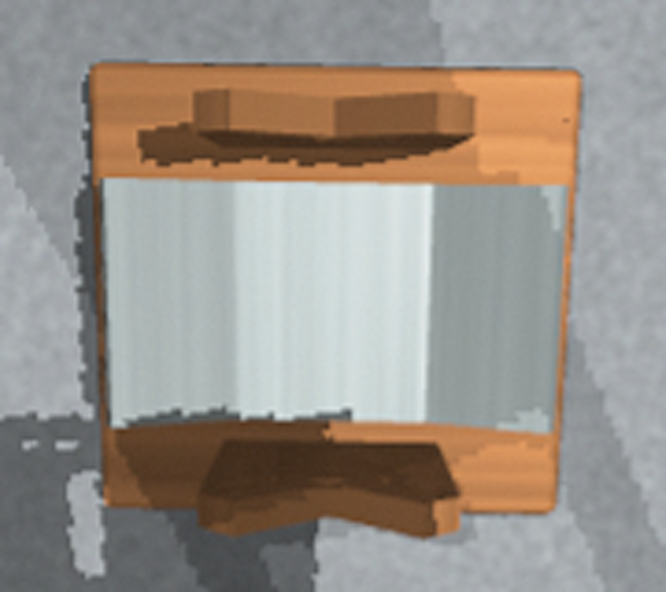

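```bash
python3 - <<'E'
from h import *
d=np.load("w2.npz");P=(d["R"],d["t"],robot.get_calibration("wrist"))
f=lambda c:np.array(c,float)/3.7+[225,85]-.4
for z in(.008,.012,.016):
    X=unproj("wrist",f([(92,65),(580,72),(555,512),(105,503)]),z,P)[:,:2]  # nearR, nearL, farL, farR
    n=(X[0]+X[1])/2;fa=(X[2]+X[3])/2;v=fa-n;s=(X[1]+X[2]-X[0]-X[3])/2
    print(z,X.mean(0),np.linalg.norm(v),np.linalg.norm(s),np.degrees([np.arctan2(v[1],v[0]),np.arctan2(-s[0],s[1])]))
# cheek tops z .097: near outer ends
X=unproj("wrist",f([(195,90),(475,95),(200,528),(462,533),(235,535),(430,537)]),.097,P)[:,:2];print(X, (X[0]+X[1])/2,(X[2]+X[3])/2,np.linalg.norm(X[0]-X[1]))
X=unproj("wrist",f([(334,100),(330,138)]),.075,P);print(X)
E
```

```text
0.008 [0.62185113 0.24781504] 0.11894338585061799 0.12966101616140172 [-9.62269894 -9.74551129]
0.012 [0.62160505 0.24786852] 0.1176785822318459 0.12828224489739407 [-9.62269894 -9.74551129]
0.016 [0.62135896 0.247922  ] 0.1164137786130736 0.12690347363338636 [-9.62269894 -9.74551129]
[[0.57124549 0.22763551]
 [0.58087353 0.28373018]
 [0.66132453 0.21219405]
 [0.67130453 0.26941151]
 [0.66407759 0.21958066]
 [0.67112687 0.26227702]] [0.57605951 0.25568284] [0.66631453 0.24080278] 0.05691494483882738
[[0.57579961 0.25543595 0.075     ]
 [0.58347488 0.25335137 0.075     ]]
```

Request:
play_rows --plan '[{"slide": [0.05, -1, 0], "fingers": 0.2}, {"slide": [0.05, -1, 0], "fingers": 0.2}, {"slide": [0.05, -1, 0], "fingers": 0.2}, {"slide": [0.05, -1, 0], "fingers": 0.2}, {"slide": [0.05, -1, 0], "fingers": 0.2}, {"slide": [0.05, -1, 0], "fingers": 0.2}, {"slide": [0.05, -1, 0], "fingers": 0.2}, {"slide": [0.05, -1, 0], "fingers": 0.2}, {"slide": [0.05, -1, 0], "fingers": 0.2}, {"slide": [0.05, -1, 0], "fingers": 0.2}, {"slide": [0.05, -1, 0], "fingers": 0.2}, {"slide": [0.05, -1, 0], "fingers": 0.2}, {"slide": [0, 0, 0], "fingers": 0.2}, {"slide": [0, 0, 0], "fingers": 0.2}]'

```text
$.plan[0]: bad value
```

```bash
python3 - <<'E'
from h import *
st=robot.read_state(); P=pose("wrist",st)
np.savez("w3.npz",R=P[0],t=P[1])
im=robot.read_camera("wrist");cv2.imwrite("pics/w3.png",im[:,:,::-1])
print(st["tool_pos"],cv2.Rodrigues(st["orientation"])[0].round(3)[:,2],st["t"])
for k,z in(("axle",.055),("axle_tip",.055),("wheel",.062),("cradle",0),("stop",.052)):
    for d in robot.mark_of("wrist",k): print(k,d["p"],d["point"],unproj("wrist",d["point"],z,P))
E
```

```text
[0.67111828 0.24102489 0.21906369] [ 0.988 -0.152  0.   ] 4.275
axle 0.9 [28.0, 127.7] [[0.55052289 0.00742209 0.055     ]]
axle 0.24 [10.1, 353.9] [[ 0.76047895 -0.08998254  0.055     ]]
axle_tip 0.81 [61.7, 296.2] [[ 0.70703409 -0.01738624  0.055     ]]
```

View pics/w3.png

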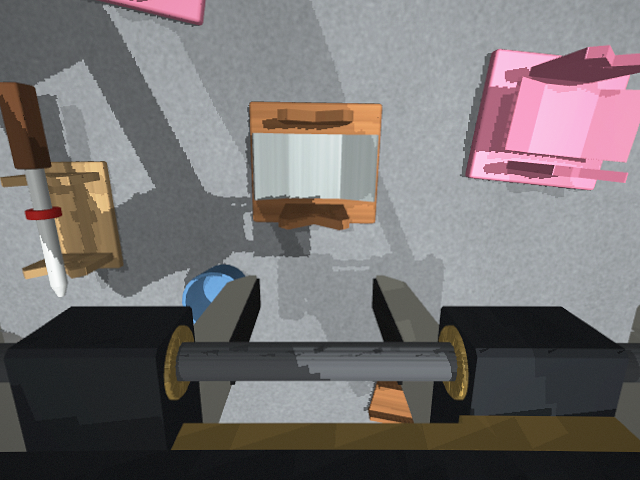

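Roll must always be given; the picture is the same as before (no move was made). Repeat.

Request:
play_rows --plan '[{"slide": [0.05, -1, 0], "roll": 0, "fingers": 0.2}, {"slide": [0.05, -1, 0], "roll": 0, "fingers": 0.2}, {"slide": [0.05, -1, 0], "roll": 0, "fingers": 0.2}, {"slide": [0.05, -1, 0], "roll": 0, "fingers": 0.2}, {"slide": [0.05, -1, 0], "roll": 0, "fingers": 0.2}, {"slide": [0.05, -1, 0], "roll": 0, "fingers": 0.2}, {"slide": [0.05, -1, 0], "roll": 0, "fingers": 0.2}, {"slide": [0.05, -1, 0], "roll": 0, "fingers": 0.2}, {"slide": [0.05, -1, 0], "roll": 0, "fingers": 0.2}, {"slide": [0.05, -1, 0], "roll": 0, "fingers": 0.2}, {"slide": [0.05, -1, 0], "roll": 0, "fingers": 0.2}, {"slide": [0.05, -1, 0], "roll": 0, "fingers": 0.2}, {"slide": [0, 0, 0], "roll": 0, "fingers": 0.2}, {"slide": [0, 0, 0], "roll": 0, "fingers": 0.2}]'

```text
t: 6.32
tool_pos: [0.6899, -0.1193, 0.2186]
orientation: [0.121, 1.568, -0.12]
force: [0.5, -0.2, -0.5]
opening: 0.0556
```

```bash
python3 - <<'E'
from h import *
st=robot.read_state(); P=pose("wrist",st)
np.savez("w3.npz",R=P[0],t=P[1])
im=robot.read_camera("wrist");cv2.imwrite("pics/w3b.png",im[:,:,::-1])
print(st["tool_pos"],cv2.Rodrigues(st["orientation"])[0].round(3)[:,2],st["t"])
for k,z in(("axle",.055),("axle_tip",.055),("wheel",.062),("cradle",0),("stop",.052)):
    for d in robot.mark_of("wrist",k): print(k,d["p"],d["point"],unproj("wrist",d["point"],z,P))
E
```

```text
[ 0.68986659 -0.11925042  0.21860177] [ 0.988 -0.153 -0.   ] 6.325
axle 0.62 [436.2, 37.3] [[0.55210419 0.00233084 0.055     ]]
axle_tip 0.68 [425.6, 223.8] [[ 0.7072664  -0.01745993  0.055     ]]
wheel 0.62 [138.9, 133.0] [[ 0.58801484 -0.2561697   0.062     ]]
cradle 0.56 [166.3, 130.6] [[ 0.58425517 -0.25664426  0.        ]]
cradle 0.43 [437.5, 35.9] [[0.54020402 0.02197282 0.        ]]
stop 0.61 [157.6, 159.2] [[ 0.6114502 -0.2506784  0.052    ]]
```

View pics/w3b.png

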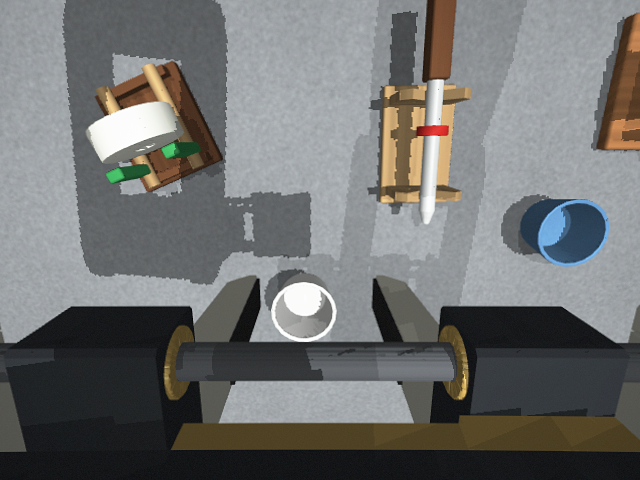

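```bash
python3 - <<'E'
import cv2
a=cv2.imread("pics/w3b.png")
L=cv2.resize(a[50:205,75:230],None,fx=3.8,fy=3.8,interpolation=cv2.INTER_CUBIC);cv2.imwrite("pics/w3L.png",L)
R=cv2.resize(a[0:235,370:480],None,fx=2.5,fy=2.5,interpolation=cv2.INTER_CUBIC);cv2.imwrite("pics/w3R.png",R)
E
```

```text
(no output)
```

View pics/w3L.png

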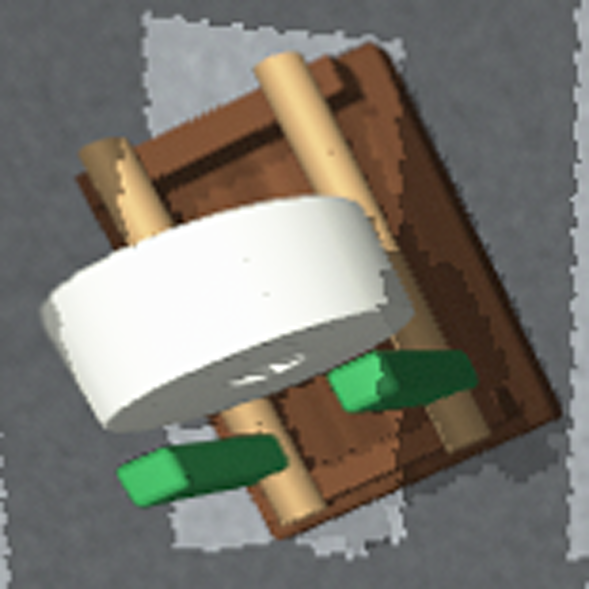

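View pics/w3R.png

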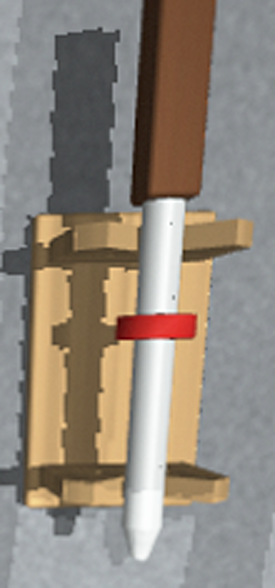

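```bash
python3 - <<'E'
from h import *
d=np.load("w3.npz");P=(d["R"],d["t"],robot.get_calibration("wrist"))
f=lambda c:np.array(c,float)/3.8+[75,50]-.37
g=lambda c:np.array(c,float)/2.5+[370,0]-.3
ang=lambda v:np.degrees(np.arctan2(v[1],v[0]))
u=lambda c,z,q=f:unproj("wrist",q(c),z,P)[:,:2]
F=u([(118,475),(178,448),(330,378),(382,352)],.082);print("stopface corners",F.round(4),"yaw",ang(F[3]-F[0])-90, "mid",((F[0]+F[3])/2).round(4),np.linalg.norm(F[3]-F[0]))
D=u([(105,145),(305,510),(280,60),(468,443)],.03);print("dowels",D.round(4),ang(D[1]-D[0]),ang(D[3]-D[2]),D.mean(0))
C=u([(375,45),(557,412),(280,538)],.01);print("cradle",C.round(4),ang(C[1]-C[0]),ang(C[1]-C[2])-90,((C[0]+C[2])/2).round(4),np.linalg.norm(C[1]-C[0]),np.linalg.norm(C[1]-C[2]))
# axle: shaft edges near z=.055
A=u([(142,210),(185,208),(128,480),(165,485),(143,558)],.055,g);a=(A[0]+A[1])/2;b=(A[2]+A[3])/2
print("shaft",A.round(4),ang(b-a),ang(A[4]-a),np.linalg.norm(A[0]-A[1]))
G=u([(133,197),(200,197)],.0605,g);print("grip end top",G.round(4))
r=u([(116,335),(196,333)],.055,g);print("collar front",r.round(4))
X=A[4];y=np.radians(ang(A[4]-a));print("grip centre from tip",X-.158*np.array([np.cos(y),np.sin(y)]))
w=u([(105,432),(412,318)],.062);print("wheel far face ends",w)
E
```

```text
stopface corners [[ 0.6177 -0.2832]
 [ 0.614  -0.2688]
 [ 0.6047 -0.2325]
 [ 0.6011 -0.2202]] yaw 14.66649204882107 mid [ 0.6094 -0.2517] 0.06518953871199548
dowels [[ 0.5421 -0.2924]
 [ 0.6335 -0.2691]
 [ 0.5303 -0.246 ]
 [ 0.6233 -0.2238]] 14.29410654365062 13.445165962211608 [ 0.58228259 -0.25781299]
cradle [[ 0.5255 -0.2296]
 [ 0.6193 -0.205 ]
 [ 0.6407 -0.287 ]] 14.731465965723357 14.614809398827916 [ 0.5831 -0.2583] 0.09696383966287872 0.08475110864077859
shaft [[ 0.5859 -0.0079]
 [ 0.5876  0.0064]
 [ 0.6765 -0.0195]
 [ 0.6804 -0.0063]
 [ 0.7066 -0.0162]] -7.535365557601442 -7.351084244903337 0.014451274390998243
grip end top [[ 0.582  -0.0122]
 [ 0.5855  0.0096]]
collar front [[ 0.625  -0.0198]
 [ 0.6287  0.0079]]
grip centre from tip [0.54988845 0.00401894]
wheel far face ends [[ 0.60781686 -0.29478085]
 [ 0.59390528 -0.21905453]]
```

Request:
play_rows --plan '[{"slide": [-0.815, 0.803, 0], "roll": 0.14, "fingers": 0.1}, {"slide": [-0.815, 0.803, 0], "roll": 0, "fingers": 0.1}, {"slide": [-0.815, 0.803, 0], "roll": 0, "fingers": 0.1}, {"slide": [-0.815, 0.803, 0], "roll": 0, "fingers": 0.1}, {"slide": [-0.815, 0.803, 0], "roll": 0, "fingers": 0.1}, {"slide": [0, 0, -0.87], "roll": 0, "fingers": 0.1}, {"slide": [0, 0, -0.87], "roll": 0, "fingers": 0.1}, {"slide": [0, 0, -0.87], "roll": 0, "fingers": 0.1}, {"slide": [0, 0, -0.5], "roll": 0, "fingers": 0.1}, {"slide": [0, 0, 0], "roll": 0, "fingers": 0.1}]'

```text
t: 7.88
tool_pos: [0.5668, 0.0009, 0.1242]
orientation: [0.105, 1.571, -0.105]
force: [-0.4, -0.0, 0.0]
opening: 0.0512
```

```bash
python3 - <<'E'
from h import *
st=robot.read_state(); P=pose("wrist",st)
im=robot.read_camera("wrist");cv2.imwrite("pics/w4.png",im[:,:,::-1])
z=cv2.Rodrigues(st["orientation"])[0][:,2]
print(st["tool_pos"],np.degrees(np.arctan2(z[1],z[0])),st["t"],st["force"])
E
```

```text
[0.56679577 0.00094389 0.12423867] -7.658021310912566 7.875 [-0.42691518 -0.01361133  0.04205062]
```

View pics/w4.png

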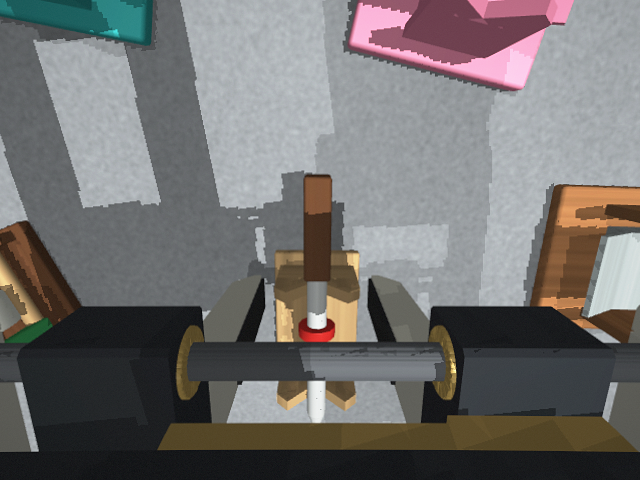

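Request:
play_rows --plan '[{"slide": [0, 0, -0.97], "roll": 0, "fingers": 0.1}, {"slide": [0, 0, -0.97], "roll": 0, "fingers": 0.1}, {"slide": [0, 0, -0.97], "roll": 0, "fingers": 0.1}, {"slide": [0, 0, 0], "roll": 0, "fingers": 0.1}, {"slide": [0, 0, 0], "roll": 0, "fingers": -1}, {"slide": [0, 0, 0], "roll": 0, "fingers": -1}, {"slide": [0, 0, 0], "roll": 0, "fingers": -1}, {"slide": [0, 0, 0], "roll": 0, "fingers": -1}, {"slide": [0, 0, 0], "roll": 0, "fingers": -1}]' --squeeze 55

```text
t: 9.05
tool_pos: [0.5682, 0.0009, 0.0387]
orientation: [0.105, 1.567, -0.105]
force: [-0.2, 0.7, 4.2]
opening: 0.0174
```

```bash
python3 - <<'E'
from h import *
st=robot.read_state()
z=cv2.Rodrigues(st["orientation"])[0][:,2]
print(st["tool_pos"],np.degrees(np.arctan2(z[1],z[0])),st["t"],st["force"],st["opening"],st["wrist_torque"])
E
```

```text
[0.56824428 0.00093212 0.03873055] -7.663384648242759 9.05 [-0.17058198  0.7129619   4.16844536] 0.017435493337074958 [ 0.33235724 -0.0665334   0.09301689]
```

Request:
play_rows --plan '[{"slide": [0, 0, 0.5], "roll": 0, "fingers": -1}, {"slide": [0, 0, 0.9], "roll": 0, "fingers": -1}, {"slide": [0, 0, 0.9], "roll": 0, "fingers": -1}, {"slide": [0, 0, 0.9], "roll": 0, "fingers": -1}, {"slide": [0, 0, 0], "roll": 0, "fingers": -1}, {"slide": [0, 0, 0], "roll": 0, "fingers": -1}]'

```text
t: 9.8
tool_pos: [0.5671, 0.0007, 0.1332]
orientation: [0.105, 1.569, -0.105]
force: [0.2, -0.3, -1.6]
opening: 0.0176
```

```bash
python3 - <<'E'
from h import *
st=robot.read_state()
for n in("wrist","side","top"):
    im=robot.read_camera(n);cv2.imwrite(f"pics/{n}5.png",im[:,:,::-1])
    for k in("axle","axle_tip"): print(n,k,[(d["p"],d["point"]) for d in robot.mark_of(n,k)][:2])
R=cv2.Rodrigues(st["orientation"])[0]
print(R.round(4))
print(st["tool_pos"],np.degrees(np.arctan2(R[1,2],R[0,2])),st["t"],st["force"],st["opening"],st["wrist_torque"])
a=cv2.imread("pics/side5.png");cv2.imwrite("pics/side5z.png",cv2.resize(a[190:330,300:460],None,fx=4,fy=4,interpolation=cv2.INTER_CUBIC))
E
```

```text
wrist axle [(0.83, [314.4, 270.2])]
wrist axle_tip []
side axle [(0.76, [336.2, 257.0])]
side axle_tip [(0.58, [409.9, 259.0])]
top axle [(0.65, [387.7, 222.5]), (0.54, [332.5, 157.9])]
top axle_tip []
[[-1.100e-03  1.336e-01  9.910e-01]
 [-0.000e+00  9.910e-01 -1.336e-01]
 [-1.000e+00 -2.000e-04 -1.100e-03]]
[0.56709935 0.00067084 0.13317349] -7.677205377438891 9.8 [ 0.20130729 -0.3311299  -1.5827926 ] 0.017580232533486343 [-0.02682343  0.04326793  0.03681002]
```

View pics/wrist5.png

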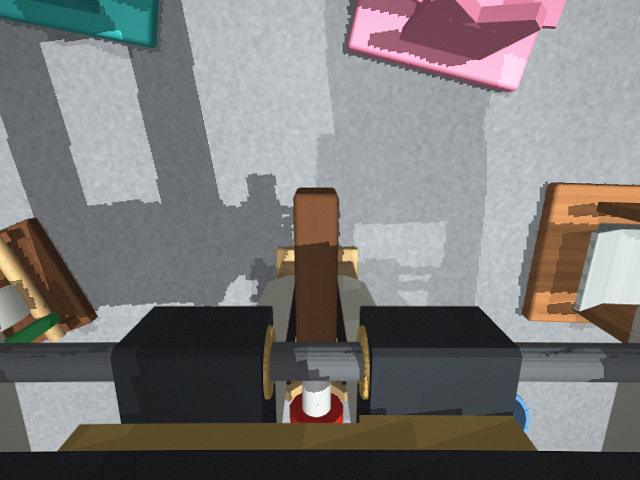

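View pics/side5z.png

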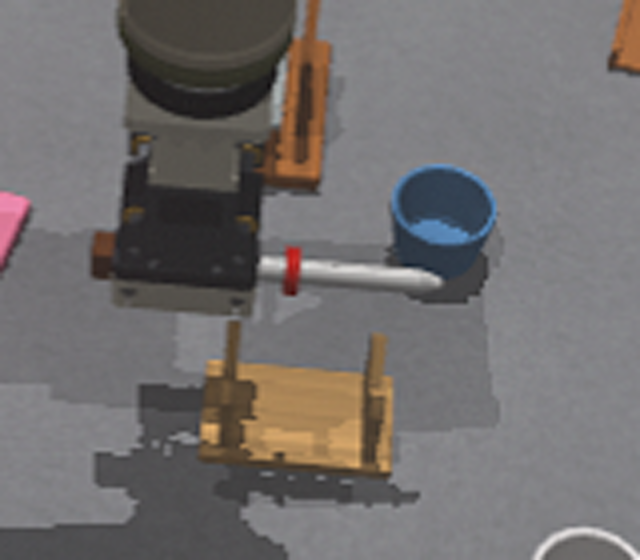

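```bash
python3 - <<'E'
from h import *
y=np.radians(-7.66);d=np.array([np.cos(y),np.sin(y),0])
for dz in(0,-.005,-.01):
    T=np.array([.5671,.0007,.1332+.0163])+d*.1395+[0,0,dz];C=np.array([.5671,.0007,.1495])+d*.0595+[0,0,dz*.43]
    print(dz,proj("side",T),"collar front",proj("side",C),"zoom",(proj("side",T)-[300,190])*4+1.5)
# reference with original rest pose: known tip
T0=np.array([.7066,-.0168,.055]);print("orig tip pred",proj("side",T0))
a=cv2.imread("pics/side0.png");cv2.imwrite("pics/side0z.png",cv2.resize(a[190:330,300:460],None,fx=4,fy=4,interpolation=cv2.INTER_CUBIC))
E
```

```text
0 [[410.28066561 260.3555306 ]] collar front [[373.94274378 257.28964643]] zoom [[442.62266242 282.9221224 ]]
-0.005 [[409.96400108 261.73966374]] collar front [[373.86033647 257.88932831]] zoom [[441.35600434 288.45865498]]
-0.01 [[409.64938681 263.11424656]] collar front [[373.77816051 258.48722734]] zoom [[440.09754723 293.95698623]]
orig tip pred [[405.08916483 284.58574878]]
```

View pics/side0z.png

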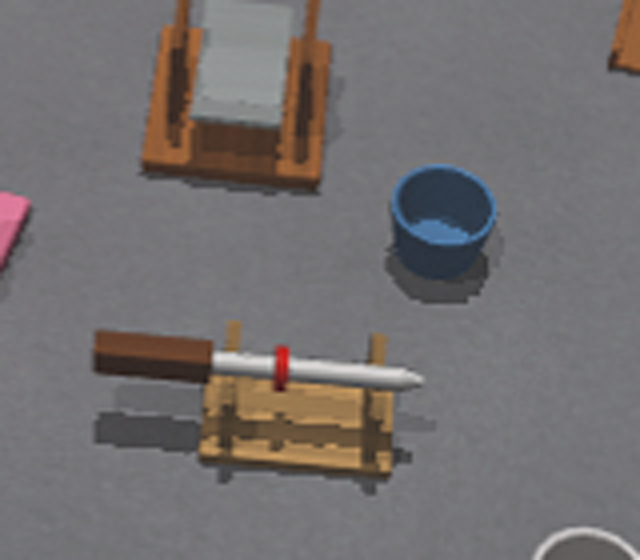

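Request:
play_rows --plan '[{"slide": [-0.41, -0.84, 0], "roll": 0.233, "fingers": -1}, {"slide": [-0.41, -0.84, 0], "roll": 0.233, "fingers": -1}, {"slide": [-0.41, -0.84, 0], "roll": 0.233, "fingers": -1}, {"slide": [-0.41, -0.84, 0], "roll": 0.233, "fingers": -1}, {"slide": [-0.41, -0.84, 0], "roll": 0.233, "fingers": -1}, {"slide": [-0.41, -0.84, 0], "roll": 0.233, "fingers": -1}, {"slide": [-0.41, -0.84, 0], "roll": 0.233, "fingers": -1}, {"slide": [-0.41, -0.84, 0], "roll": 0.233, "fingers": -1}, {"slide": [-0.41, -0.84, 0], "roll": 0.233, "fingers": -1}, {"slide": [-0.41, -0.84, 0], "roll": 0.233, "fingers": -1}, {"slide": [-0.41, -0.84, 0], "roll": 0.233, "fingers": -1}, {"slide": [-0.41, -0.84, 0], "roll": 0.233, "fingers": -1}, {"slide": [0, 0, -0.9], "roll": 0, "fingers": -1}, {"slide": [0, 0, -0.9], "roll": 0, "fingers": -1}, {"slide": [0, 0, 0], "roll": 0, "fingers": -1}, {"slide": [0, 0, 0], "roll": 0, "fingers": -1}]'

```text
t: 12.25
tool_pos: [0.4205, -0.302, 0.081]
orientation: [-0.202, 1.561, 0.201]
force: [-0.3, -0.3, -0.5]
opening: 0.0176
```

```bash
cat > s.py <<'E'
from h import *
import sys
def rep(G=.0185):
    st=robot.read_state(); R=cv2.Rodrigues(st["orientation"])[0]
    yaw=np.arctan2(R[1,2],R[0,2]); o=np.array([.5838,-.2583]);a=np.radians(14.7)
    e=np.array([np.cos(a),np.sin(a)]);n=np.array([-e[1],e[0]])
    p=st["tool_pos"]; d=np.array([np.cos(yaw),np.sin(yaw)])
    tip=p[:2]+d*(.158-G)
    print("t %.2f"%st["t"],"pos",p.round(4),"yaw",np.degrees(yaw).round(2),"F",st["force"].round(1),"Fx_along",round(float(st["force"][:2]@e),2),"op",round(st["opening"],4),"tq",st["wrist_torque"].round(2))
    print("axis z",round(p[2]+.0163,4),"tip in cradle x,y",round((tip-o)@e,4),round((tip-o)@n,4),"grasp x,y",round((p[:2]-o)@e,4),round((p[:2]-o)@n,4),"need world corr for y0:",(-((p[:2]-o)@n)*n).round(4))
    return st
E
python3 - <<'E'
from s import *
rep()
for n in("side","top","wrist"):
    im=robot.read_camera(n);cv2.imwrite(f"pics/{n}6.png",im[:,:,::-1])
a=cv2.imread("pics/side6.png");cv2.imwrite("pics/side6z.png",cv2.resize(a[310:430,240:400],None,fx=4.5,fy=4.5,interpolation=cv2.INTER_CUBIC))
a=cv2.imread("pics/top6.png");cv2.imwrite("pics/top6z.png",cv2.resize(a[170:310,430:560],None,fx=4.2,fy=4.2,interpolation=cv2.INTER_CUBIC))
E
```

```text
t 12.25 pos [ 0.4205 -0.302   0.081 ] yaw 14.71 F [-0.3 -0.3 -0.5] Fx_along -0.37 op 0.0176 tq [ 0.04  0.05 -0.04]
axis z 0.0973 tip in cradle x,y -0.0295 -0.0008 grasp x,y -0.169 -0.0008 need world corr for y0: [-0.0002  0.0008]
```

View pics/side6z.png

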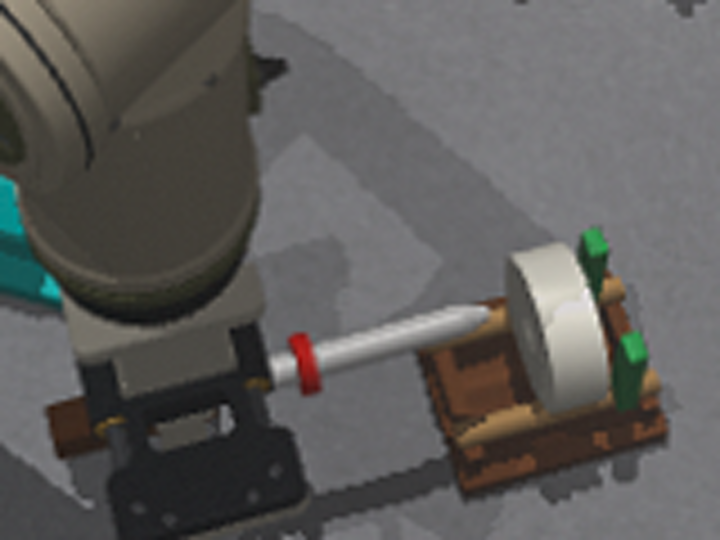

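View pics/top6z.png

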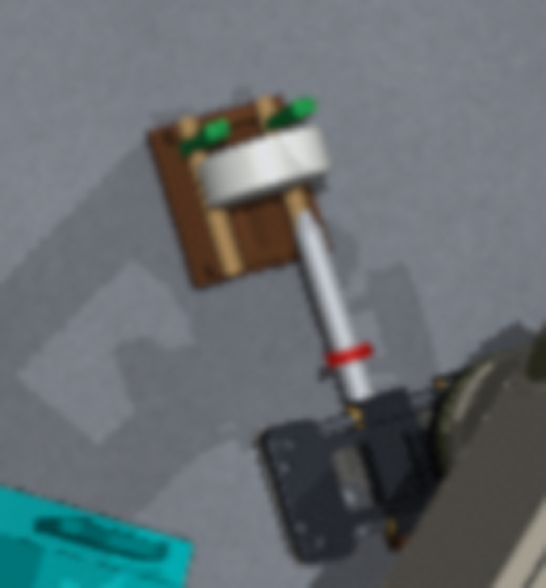

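View pics/wrist6.png

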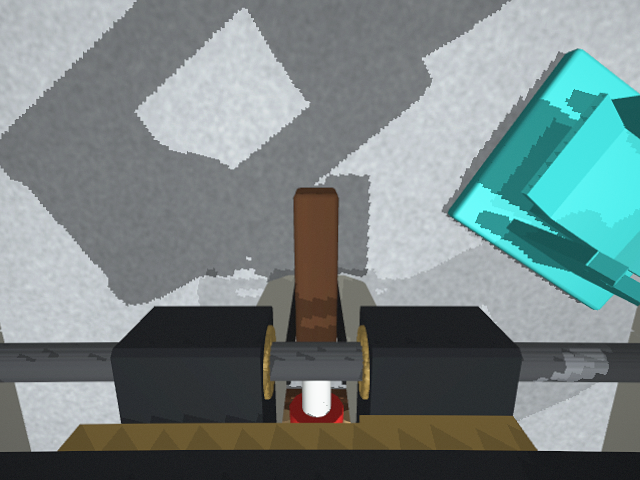

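Request:
play_rows --plan '[{"slide": [0, 0.03, -0.59], "roll": 0, "fingers": -1}, {"slide": [0, 0, -0.59], "roll": 0, "fingers": -1}, {"slide": [0, 0, 0], "roll": 0, "fingers": -1}, {"slide": [0, 0, 0], "roll": 0, "fingers": -1}]'

```text
t: 12.9
tool_pos: [0.4199, -0.3006, 0.0443]
orientation: [-0.201, 1.562, 0.202]
force: [0.3, -0.7, -1.0]
opening: 0.0173
```

```bash
python3 - <<'E'
from s import *
rep()
for n in("side","top"):
    im=robot.read_camera(n);cv2.imwrite(f"pics/{n}7.png",im[:,:,::-1])
a=cv2.imread("pics/side7.png");cv2.imwrite("pics/side7z.png",cv2.resize(a[330:430,290:400],None,fx=6,fy=6,interpolation=cv2.INTER_CUBIC))
a=cv2.imread("pics/top7.png");cv2.imwrite("pics/top7z.png",cv2.resize(a[180:280,455:535],None,fx=6,fy=6,interpolation=cv2.INTER_CUBIC))
E
```

```text
t 12.90 pos [ 0.4199 -0.3006  0.0443] yaw 14.7 F [ 0.3 -0.7 -1. ] Fx_along 0.07 op 0.0173 tq [0.01 0.02 0.05]
axis z 0.0606 tip in cradle x,y -0.0298 0.0007 grasp x,y -0.1693 0.0007 need world corr for y0: [ 0.0002 -0.0007]
```

View pics/side7z.png

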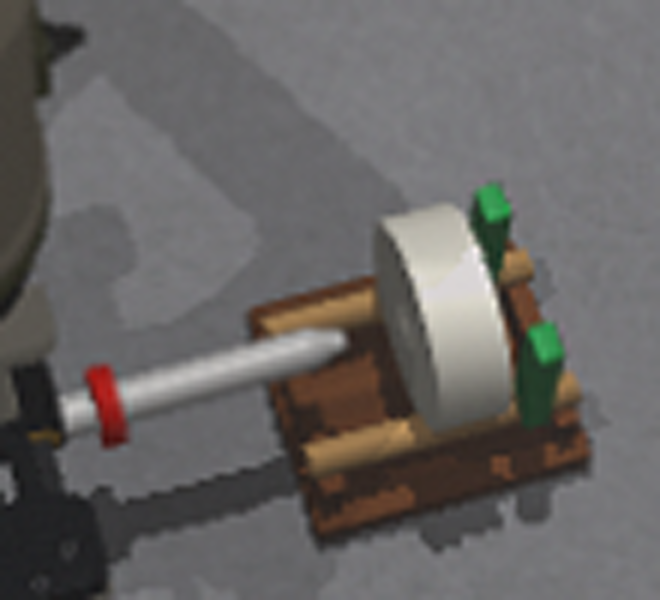

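View pics/top7z.png

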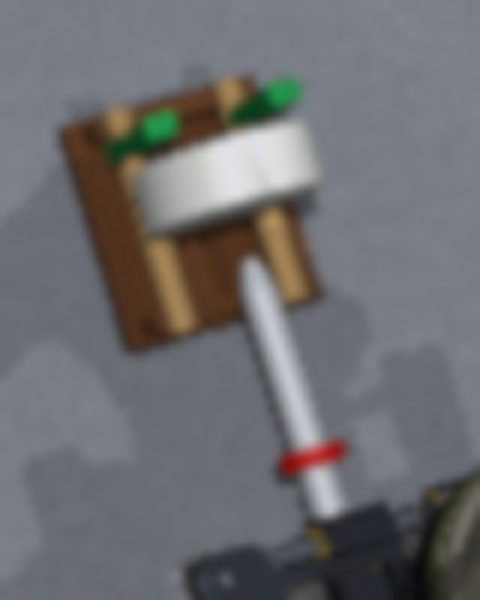

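```bash
python3 - <<'E'
from s import *
st=rep()
o=np.array([.5838,-.2583]);a=np.radians(14.7);e=np.array([np.cos(a),np.sin(a)]);n=np.array([-e[1],e[0]])
W=lambda x,y,z:np.r_[o+x*e+y*n,z]
for cam,off,s in(("top",(455,180),6),("side",(290,330),6)):
    f=lambda X:((proj(cam,X)-off)*s+s/2-.5).round(0).tolist()
    print(cam,"tip",f(W(-.0298,.0007,.0606)),"posts faces tops",[f(W(x,y,.082)) for x in(.026,.036) for y in(-.033,-.019,.019,.033)],"dowel near ends?",[f(W(-.05,y,.034)) for y in(-.0225,.0225)],"base",[f(W(x,y,.008)) for x in (-.05,.05) for y in(-.043,.043)],"bore",f(W(-.006,0,.062)))
    th=np.linspace(0,2*np.pi,73); 
    pts=np.array([W(-.006,.036*np.cos(t),.062+.036*np.sin(t)) for t in th]); q=(proj(cam,pts)-off)*s+2.5
    im=cv2.imread(f"pics/{cam}7z.png"); cv2.polylines(im,[q.astype(np.int32)],True,(0,0,255),1)
    q2=(proj(cam,np.array([W(x,y,z) for x,y,z in[(-.05,-.043,.008),(.05,-.043,.008),(.05,.043,.008),(-.05,.043,.008)]]))-off)*s+2.5
    cv2.polylines(im,[q2.astype(np.int32)],True,(255,255,0),1)
    for y in(-.026,.026):
        q3=(proj(cam,np.array([W(x,yy,.082) for x,yy in[(.026,y-.007),(.036,y-.007),(.036,y+.007),(.026,y+.007)]]))-off)*s+2.5
        cv2.polylines(im,[q3.astype(np.int32)],True,(255,0,255),1)
    q4=(proj(cam,np.array([W(-.1693,.0007,.0606),W(-.0298,.0007,.0606),W(-.006,0,.062)]))-off)*s+2.5
    cv2.polylines(im,[q4.astype(np.int32)],False,(0,255,255),1)
    cv2.imwrite(f"pics/{cam}7o.png",im)
E
```

```text
t 13.00 pos [ 0.4204 -0.3011  0.0451] yaw 14.7 F [ 1.  -0.1 -1.5] Fx_along 0.89 op 0.0177 tq [ 0.07  0.03 -0.01]
axis z 0.0614 tip in cradle x,y -0.0294 0.0001 grasp x,y -0.1689 0.0001 need world corr for y0: [ 0.     -0.0001]
top tip [[250.0, 261.0]] posts faces tops [[[304.0, 96.0]], [[270.0, 106.0]], [[180.0, 131.0]], [[147.0, 141.0]], [[296.0, 72.0]], [[263.0, 82.0]], [[172.0, 107.0]], [[139.0, 117.0]]] dowel near ends? [[[297.0, 302.0]], [[194.0, 332.0]]] base [[[323.0, 297.0]], [[129.0, 353.0]], [[249.0, 72.0]], [[56.0, 126.0]]] bore [[234.0, 203.0]]
side tip [[344.0, 341.0]] posts faces tops [[[541.0, 360.0]], [[526.0, 322.0]], [[487.0, 220.0]], [[473.0, 184.0]], [[570.0, 352.0]], [[555.0, 314.0]], [[515.0, 213.0]], [[501.0, 176.0]]] dowel near ends? [[[305.0, 451.0]], [[265.0, 331.0]]] base [[[321.0, 536.0]], [[247.0, 309.0]], [[596.0, 454.0]], [[511.0, 235.0]]] bore [[412.0, 322.0]]
```

View pics/side7o.png

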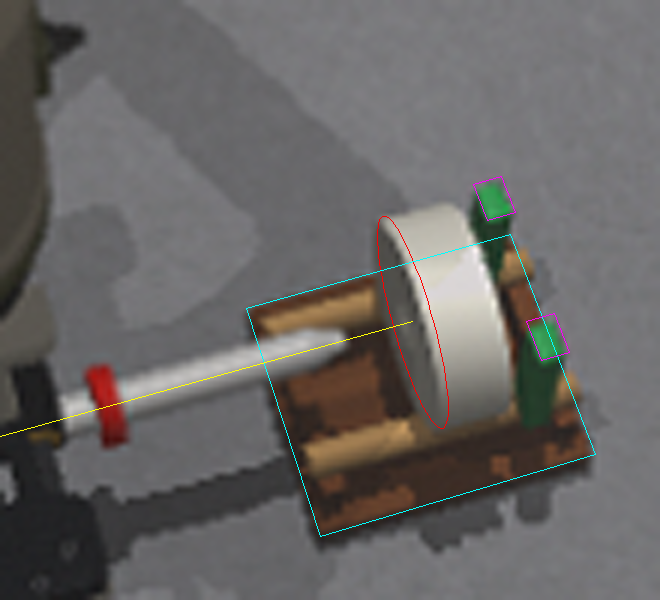

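View pics/top7o.png

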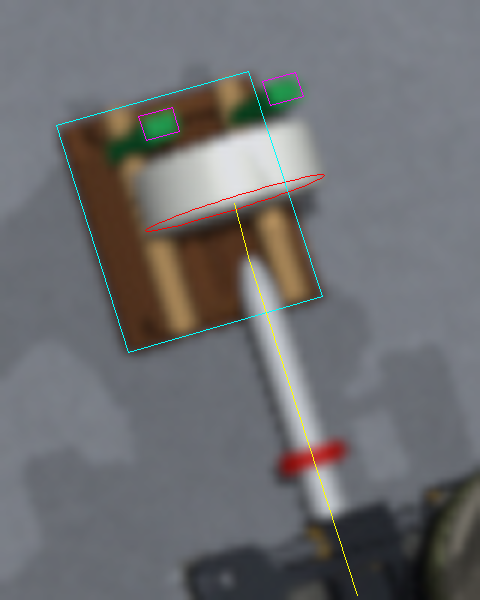

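Request:
play_rows --plan '[{"slide": [0.29, 0.076, 0.03], "roll": 0, "fingers": -1}, {"slide": [0.29, 0.076, 0], "roll": 0, "fingers": -1}, {"slide": [0.193, 0.051, 0], "roll": 0, "fingers": -1}, {"slide": [0.193, 0.051, 0], "roll": 0, "fingers": -1}, {"slide": [0, 0, 0], "roll": 0, "fingers": -1}]'

```text
t: 13.62
tool_pos: [0.4495, -0.293, 0.0455]
orientation: [-0.202, 1.561, 0.202]
force: [-0.4, -1.0, -0.4]
opening: 0.0178
```

```bash
python3 - <<'E'
from s import *
rep()
E
```

```text
t 13.62 pos [ 0.4495 -0.293   0.0455] yaw 14.73 F [-0.4 -1.  -0.4] Fx_along -0.65 op 0.0178 tq [ 0.01  0.1  -0.01]
axis z 0.0618 tip in cradle x,y 0.0008 0.0006 grasp x,y -0.1387 0.0006 need world corr for y0: [ 0.0001 -0.0005]
```

Request:
play_rows --plan '[{"slide": [0.193, 0.04, 0], "roll": 0, "fingers": -1}, {"slide": [0.193, 0.051, 0], "roll": 0, "fingers": -1}, {"slide": [0.193, 0.051, 0], "roll": 0, "fingers": -1}, {"slide": [0.193, 0.051, 0], "roll": 0, "fingers": -1}, {"slide": [0, 0, 0], "roll": 0, "fingers": -1}]'

```text
t: 14.25
tool_pos: [0.4727, -0.2873, 0.0456]
orientation: [-0.202, 1.561, 0.202]
force: [0.3, -0.1, -0.9]
opening: 0.0176
```

```bash
python3 - <<'E'
from s import *
rep()
for n in("side",):
    im=robot.read_camera(n);cv2.imwrite(f"pics/{n}8.png",im[:,:,::-1])
a=cv2.imread("pics/side8.png");cv2.imwrite("pics/side8z.png",cv2.resize(a[330:430,290:400],None,fx=6,fy=6,interpolation=cv2.INTER_CUBIC))
E
```

```text
t 14.25 pos [ 0.4727 -0.2873  0.0456] yaw 14.72 F [ 0.3 -0.1 -0.9] Fx_along 0.24 op 0.0176 tq [-0.   -0.04 -0.04]
axis z 0.0619 tip in cradle x,y 0.0247 0.0002 grasp x,y -0.1148 0.0002 need world corr for y0: [ 0.     -0.0002]
```

View pics/side8z.png

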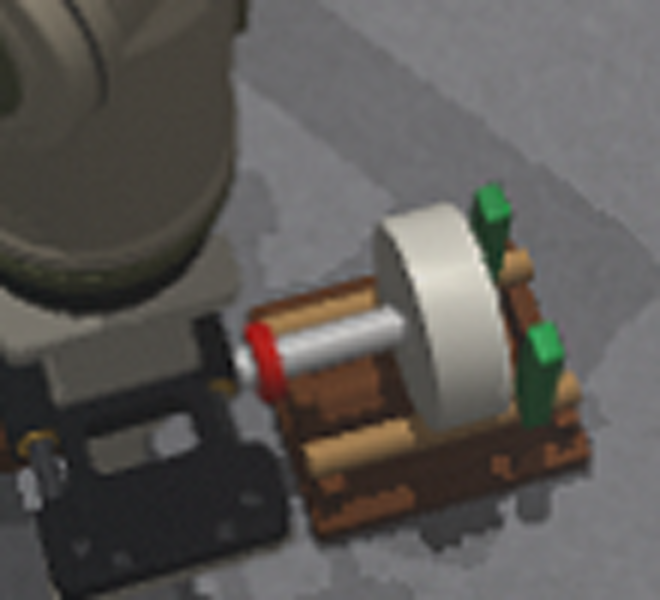

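Request:
play_rows --plan '[{"slide": [0.232, 0.061, 0], "roll": 0, "fingers": -1}, {"slide": [0.232, 0.061, 0], "roll": 0, "fingers": -1}, {"slide": [0.232, 0.061, 0], "roll": 0, "fingers": -1}, {"slide": [0.232, 0.061, 0], "roll": 0, "fingers": -1}, {"slide": [0.232, 0.061, 0], "roll": 0, "fingers": -1}, {"slide": [0, 0, 0], "roll": 0, "fingers": -1}]'

```text
t: 15.05
tool_pos: [0.5076, -0.2781, 0.0456]
orientation: [-0.202, 1.561, 0.202]
force: [1.3, -0.2, -0.6]
opening: 0.0177
```

```bash
python3 - <<'E'
from s import *
rep()
for n in("side",):
    im=robot.read_camera(n);cv2.imwrite(f"pics/{n}9.png",im[:,:,::-1])
a=cv2.imread("pics/side9.png");cv2.imwrite("pics/side9z.png",cv2.resize(a[330:430,290:400],None,fx=6,fy=6,interpolation=cv2.INTER_CUBIC))
E
```

```text
t 15.05 pos [ 0.5076 -0.2781  0.0456] yaw 14.73 F [ 1.3 -0.2 -0.6] Fx_along 1.21 op 0.0177 tq [-0.03 -0.   -0.06]
axis z 0.0619 tip in cradle x,y 0.0608 0.0003 grasp x,y -0.0787 0.0002 need world corr for y0: [ 0.0001 -0.0002]
```

View pics/side9z.png

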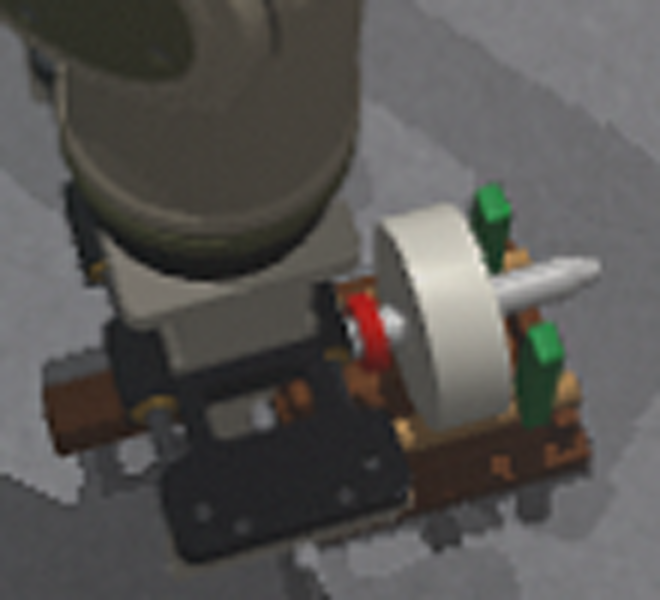

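Request:
play_rows --plan '[{"slide": [0.0645, 0.017, 0], "roll": 0, "fingers": -1}, {"slide": [0.0645, 0.017, 0], "roll": 0, "fingers": -1}, {"slide": [0.0645, 0.017, 0], "roll": 0, "fingers": -1}, {"slide": [0, 0, 0], "roll": 0, "fingers": -1}]'

```text
t: 15.6
tool_pos: [0.5129, -0.2767, 0.0456]
orientation: [-0.201, 1.561, 0.201]
force: [0.7, -1.6, -1.8]
opening: 0.0177
```

```bash
python3 - <<'E'
from s import *
rep()
E
```

```text
t 15.60 pos [ 0.5129 -0.2767  0.0456] yaw 14.7 F [ 0.7 -1.6 -1.8] Fx_along 0.29 op 0.0177 tq [-0.03 -0.02 -0.02]
axis z 0.0619 tip in cradle x,y 0.0663 0.0002 grasp x,y -0.0732 0.0002 need world corr for y0: [ 0.0001 -0.0002]
```

Request:
play_rows --plan '[{"slide": [0.0322, 0.0085, 0], "roll": 0, "fingers": -1}, {"slide": [0.0322, 0.0085, 0], "roll": 0, "fingers": -1}, {"slide": [0.0322, 0.0085, 0], "roll": 0, "fingers": -1}]'

```text
t: 15.98
tool_pos: [0.5157, -0.2759, 0.0455]
orientation: [-0.201, 1.561, 0.201]
force: [0.8, 0.1, -0.5]
opening: 0.0179
```

```bash
python3 - <<'E'
from s import *
rep()
E
```

```text
t 15.97 pos [ 0.5157 -0.2759  0.0455] yaw 14.69 F [ 0.8  0.1 -0.5] Fx_along 0.81 op 0.0179 tq [-0.07  0.16 -0.01]
axis z 0.0618 tip in cradle x,y 0.0692 0.0002 grasp x,y -0.0703 0.0002 need world corr for y0: [ 0.0001 -0.0002]
```

Request:
play_rows --plan '[{"slide": [0.0322, 0.0085, 0], "roll": 0, "fingers": -1}, {"slide": [0.0322, 0.0085, 0], "roll": 0, "fingers": -1}]'

```text
t: 16.23
tool_pos: [0.5174, -0.2755, 0.0455]
orientation: [-0.201, 1.562, 0.201]
force: [-1.4, -0.4, 0.7]
opening: 0.0174
```

Request:
play_rows --plan '[{"slide": [0.0322, 0.0085, 0], "roll": 0, "fingers": -1}, {"slide": [0.0322, 0.0085, 0], "roll": 0, "fingers": -1}]'

```text
t: 16.48
tool_pos: [0.5195, -0.2749, 0.0455]
orientation: [-0.201, 1.562, 0.201]
force: [-2.3, -0.3, 0.2]
opening: 0.0173
```

Request:
play_rows --plan '[{"slide": [0.0322, 0.0085, 0], "roll": 0, "fingers": -1}]'

```text
t: 16.6
tool_pos: [0.5206, -0.2747, 0.0455]
orientation: [-0.201, 1.561, 0.201]
force: [-2.4, -1.8, -0.2]
opening: 0.0178
```

Request:
play_rows --plan '[{"slide": [0.0322, 0.0085, 0], "roll": 0, "fingers": -1}]'

```text
t: 16.73
tool_pos: [0.5215, -0.2744, 0.0455]
orientation: [-0.201, 1.561, 0.201]
force: [-2.3, -2.3, 0.1]
opening: 0.0179
```

```bash
python3 - <<'E'
from s import *
rep()
for n in("side",):
    im=robot.read_camera(n);cv2.imwrite(f"pics/{n}10.png",im[:,:,::-1])
a=cv2.imread("pics/side10.png");cv2.imwrite("pics/side10z.png",cv2.resize(a[330:430,290:400],None,fx=6,fy=6,interpolation=cv2.INTER_CUBIC))
E
```

```text
t 16.73 pos [ 0.5215 -0.2744  0.0455] yaw 14.69 F [-2.3 -2.3  0.1] Fx_along -2.78 op 0.0179 tq [-0.2   0.39 -0.02]
axis z 0.0618 tip in cradle x,y 0.0752 0.0002 grasp x,y -0.0643 0.0002 need world corr for y0: [ 0.0001 -0.0002]
```

View pics/side10z.png

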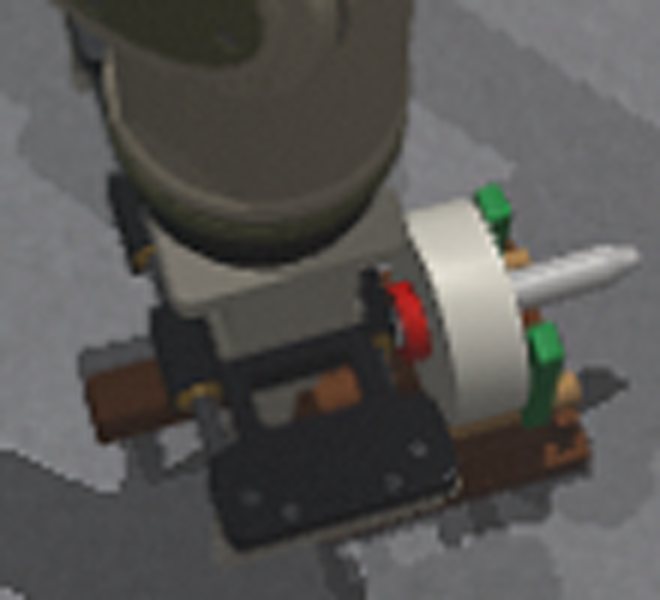

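Request:
play_rows --plan '[{"slide": [0.0225, 0.006, 0], "roll": 0, "fingers": -1}, {"slide": [0.0225, 0.006, 0], "roll": 0, "fingers": -1}]'

```text
t: 17.02
tool_pos: [0.5229, -0.274, 0.0455]
orientation: [-0.201, 1.561, 0.201]
force: [-2.3, -2.1, 0.1]
opening: 0.0179
```

Request:
play_rows --plan '[{"slide": [0.0225, 0.006, 0], "roll": 0, "fingers": -1}]'

```text
t: 17.15
tool_pos: [0.5235, -0.2739, 0.0455]
orientation: [-0.201, 1.562, 0.201]
force: [-3.7, -0.7, -1.0]
opening: 0.0175
```

Request:
play_rows --plan '[{"slide": [0.0225, 0.006, 0], "roll": 0, "fingers": -1}]'

```text
t: 17.27
tool_pos: [0.5237, -0.2737, 0.0453]
orientation: [-0.201, 1.563, 0.202]
force: [-6.9, -2.7, 0.4]
opening: 0.0178
```

Request:
play_rows --plan '[{"slide": [0.0225, 0.006, 0], "roll": 0, "fingers": -1}]'

```text
t: 17.4
tool_pos: [0.5237, -0.2736, 0.0453]
orientation: [-0.201, 1.564, 0.202]
force: [-9.8, -2.2, 3.0]
opening: 0.0176
```

Request:
play_rows --plan '[{"slide": [0, 0, 0], "roll": 0, "fingers": -1}, {"slide": [0, 0, 0], "roll": 0, "fingers": -1}]'

```text
t: 17.65
tool_pos: [0.5237, -0.2736, 0.0453]
orientation: [-0.201, 1.564, 0.202]
force: [-8.2, -2.0, 1.9]
opening: 0.0177
```

```bash
python3 - <<'E'
from s import *
rep()
for n in("side",):
    im=robot.read_camera(n);cv2.imwrite(f"pics/{n}11.png",im[:,:,::-1])
for _ in range(3): rep(); robot.read_camera("top")
a=cv2.imread("pics/side11.png");cv2.imwrite("pics/side11z.png",cv2.resize(a[330:430,290:400],None,fx=6,fy=6,interpolation=cv2.INTER_CUBIC))
E
```

```text
t 17.65 pos [ 0.5237 -0.2736  0.0453] yaw 14.68 F [-8.2 -2.   1.9] Fx_along -8.44 op 0.0177 tq [-0.34  1.2  -0.07]
axis z 0.0616 tip in cradle x,y 0.0775 0.0004 grasp x,y -0.062 0.0004 need world corr for y0: [ 0.0001 -0.0004]
t 17.70 pos [ 0.5237 -0.2736  0.0453] yaw 14.68 F [-7.3 -2.   2.5] Fx_along -7.59 op 0.0174 tq [-0.27  1.25 -0.09]
axis z 0.0616 tip in cradle x,y 0.0775 0.0004 grasp x,y -0.062 0.0004 need world corr for y0: [ 0.0001 -0.0004]
t 17.75 pos [ 0.5237 -0.2736  0.0453] yaw 14.68 F [-8.4 -2.2  2.2] Fx_along -8.66 op 0.0175 tq [-0.27  1.27 -0.18]
axis z 0.0616 tip in cradle x,y 0.0775 0.0004 grasp x,y -0.062 0.0004 need world corr for y0: [ 0.0001 -0.0004]
t 17.80 pos [ 0.5237 -0.2736  0.0453] yaw 14.68 F [-7.5 -2.1  1.8] Fx_along -7.83 op 0.0175 tq [-0.25  1.2  -0.05]
axis z 0.0616 tip in cradle x,y 0.0775 0.0004 grasp x,y -0.062 0.0004 need world corr for y0: [ 0.0001 -0.0004]
```

View pics/side11z.png

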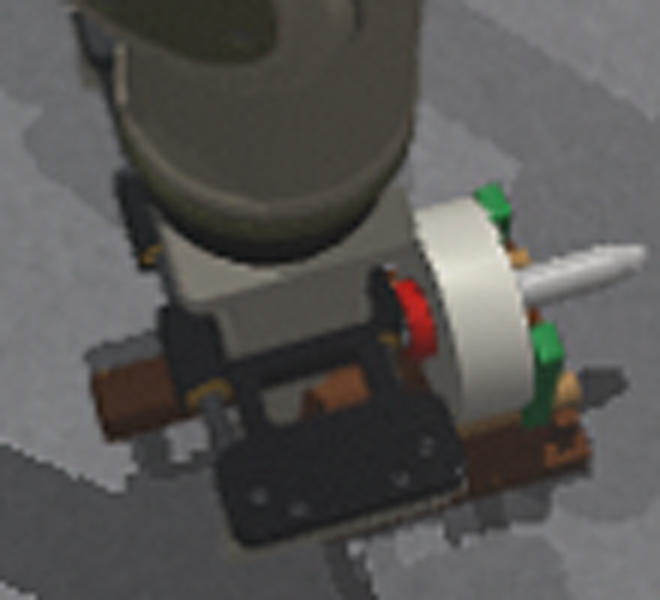

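Request:
play_rows --plan '[{"slide": [0.0129, 0.0034, 0], "roll": 0, "fingers": -1}, {"slide": [0, 0, 0], "roll": 0, "fingers": -1}, {"slide": [0, 0, 0], "roll": 0, "fingers": -1}]'

```text
t: 18.23
tool_pos: [0.5238, -0.2736, 0.0452]
orientation: [-0.201, 1.564, 0.202]
force: [-10.0, -2.2, 2.9]
opening: 0.018
```

```bash
python3 - <<'E'
from s import *
for _ in range(4): rep(); robot.read_camera("top")
E
```

```text
t 18.23 pos [ 0.5238 -0.2736  0.0452] yaw 14.68 F [-10.   -2.2   2.9] Fx_along -10.25 op 0.018 tq [-0.33  1.47 -0.08]
axis z 0.0615 tip in cradle x,y 0.0776 0.0004 grasp x,y -0.0619 0.0004 need world corr for y0: [ 0.0001 -0.0004]
t 18.27 pos [ 0.5238 -0.2736  0.0452] yaw 14.68 F [-9.4 -2.5  3.8] Fx_along -9.7 op 0.0177 tq [-0.31  1.46 -0.08]
axis z 0.0615 tip in cradle x,y 0.0776 0.0004 grasp x,y -0.0619 0.0004 need world corr for y0: [ 0.0001 -0.0004]
t 18.32 pos [ 0.5237 -0.2736  0.0452] yaw 14.68 F [-9.1 -2.   2.9] Fx_along -9.35 op 0.0178 tq [-0.26  1.49 -0.09]
axis z 0.0615 tip in cradle x,y 0.0775 0.0004 grasp x,y -0.062 0.0004 need world corr for y0: [ 0.0001 -0.0004]
t 18.38 pos [ 0.5238 -0.2736  0.0452] yaw 14.68 F [-9.4 -2.8  3.3] Fx_along -9.8 op 0.0178 tq [-0.29  1.46 -0.04]
axis z 0.0615 tip in cradle x,y 0.0776 0.0004 grasp x,y -0.0619 0.0004 need world corr for y0: [ 0.0001 -0.0004]
```

Request:
play_rows --plan '[{"slide": [0, 0, 0], "roll": 0, "fingers": -1}, {"slide": [0, 0, 0], "roll": 0, "fingers": -1}, {"slide": [0, 0, 0], "roll": 0, "fingers": -1}, {"slide": [0, 0, 0], "roll": 0, "fingers": -1}, {"slide": [0, 0, 0], "roll": 0, "fingers": -1}, {"slide": [0, 0, 0], "roll": 0, "fingers": -1}, {"slide": [-0.029, -0.0076, 0], "roll": 0, "fingers": -1}, {"slide": [-0.029, -0.0076, 0], "roll": 0, "fingers": -1}, {"slide": [0, 0, 0], "roll": 0, "fingers": -1}]' --squeeze 60

```text
t: 19.55
tool_pos: [0.5237, -0.2738, 0.0455]
orientation: [-0.201, 1.561, 0.201]
force: [-0.8, -1.7, -1.6]
opening: 0.0175
```

```bash
python3 - <<'E'
from s import *
rep()
E
```

```text
t 19.55 pos [ 0.5237 -0.2738  0.0455] yaw 14.7 F [-0.8 -1.7 -1.6] Fx_along -1.22 op 0.0175 tq [-0.14  0.26 -0.08]
axis z 0.0618 tip in cradle x,y 0.0775 0.0003 grasp x,y -0.062 0.0003 need world corr for y0: [ 0.0001 -0.0003]
```

Request:
play_rows --plan '[{"slide": [0, 0, 0.05], "roll": 0, "fingers": -1}, {"slide": [0, 0, 0.05], "roll": 0, "fingers": -1}, {"slide": [0, 0, 0.07], "roll": 0, "fingers": -1}, {"slide": [0, 0, 0.1], "roll": 0, "fingers": -1}, {"slide": [0, 0, 0.1], "roll": 0, "fingers": -1}, {"slide": [0, 0, 0], "roll": 0, "fingers": -1}]'

```text
t: 20.3
tool_pos: [0.5237, -0.2739, 0.057]
orientation: [-0.202, 1.561, 0.201]
force: [-0.4, -0.1, -3.7]
opening: 0.0177
```

```bash
python3 - <<'E'
from s import *
rep()
im=robot.read_camera("side");cv2.imwrite("pics/side12.png",im[:,:,::-1])
cv2.imwrite("pics/side12z.png",cv2.resize(im[330:430,290:400,::-1],None,fx=6,fy=6,interpolation=cv2.INTER_CUBIC))
E
```

```text
t 20.30 pos [ 0.5237 -0.2739  0.057 ] yaw 14.7 F [-0.4 -0.1 -3.7] Fx_along -0.45 op 0.0177 tq [-0.03  0.23  0.04]
axis z 0.0733 tip in cradle x,y 0.0774 0.0001 grasp x,y -0.0621 0.0001 need world corr for y0: [ 0.     -0.0001]
```

View pics/side12z.png

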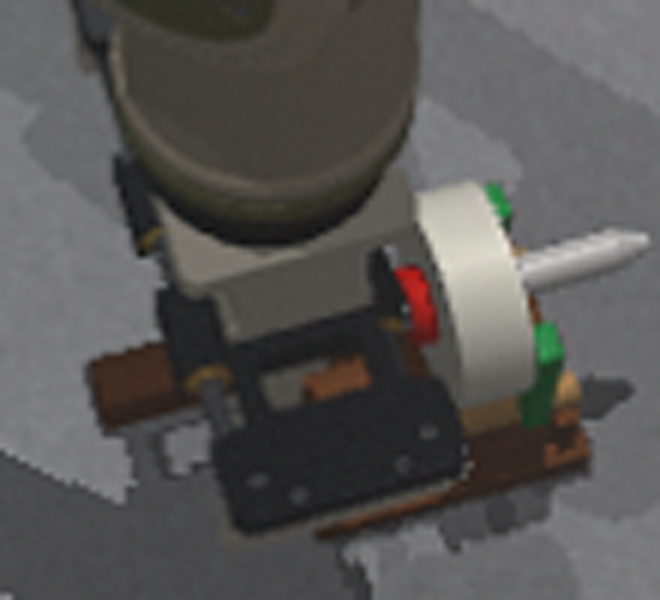

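Request:
play_rows --plan '[{"slide": [0, 0, 0.2], "roll": 0, "fingers": -1}, {"slide": [0, 0, 0.3], "roll": 0, "fingers": -1}, {"slide": [0, 0, 0.35], "roll": 0, "fingers": -1}, {"slide": [0, 0, 0.35], "roll": 0, "fingers": -1}, {"slide": [0, 0, 0.35], "roll": 0, "fingers": -1}, {"slide": [0, 0, 0.35], "roll": 0, "fingers": -1}, {"slide": [0, 0, 0.35], "roll": 0, "fingers": -1}, {"slide": [0, 0, 0.35], "roll": 0, "fingers": -1}, {"slide": [0, 0, 0.2], "roll": 0, "fingers": -1}, {"slide": [0, 0, 0], "roll": 0, "fingers": -1}]'

```text
t: 21.6
tool_pos: [0.5238, -0.2741, 0.1413]
orientation: [-0.202, 1.561, 0.201]
force: [-0.0, -0.8, -3.1]
opening: 0.0173
```

```bash
python3 - <<'E'
from s import *
st=rep()
im=robot.read_camera("side");cv2.imwrite("pics/side13.png",im[:,:,::-1])
cv2.imwrite("pics/side13z.png",cv2.resize(im[300:400,290:400,::-1],None,fx=6,fy=6,interpolation=cv2.INTER_CUBIC))
im=robot.read_camera("top")
cv2.imwrite("pics/top13z.png",cv2.resize(im[160:290,440:560,::-1],None,fx=4.5,fy=4.5,interpolation=cv2.INTER_CUBIC))
y=np.radians(14.7);d=np.array([np.cos(y),np.sin(y),0])
for dz in(0,-.01):
    g=st["tool_pos"]+[0,0,.0163]
    print(dz,(proj("side",g+d*.1395+[0,0,dz])-[290,300])*6+2.5, (proj("side",g+d*.059+[0,0,dz*.42])-[290,300])*6+2.5)
E
```

```text
t 21.60 pos [ 0.5238 -0.2741  0.1413] yaw 14.69 F [-0.  -0.8 -3.1] Fx_along -0.23 op 0.0173 tq [-0.06  0.25  0.01]
axis z 0.1576 tip in cradle x,y 0.0775 -0.0001 grasp x,y -0.062 -0.0 need world corr for y0: [-0.  0.]
0 [[679.86178219 304.41470923]] [[440.41543212 371.36362215]]
-0.01 [[675.7537437  319.09280526]] [[439.48307145 377.42299688]]
```

View pics/side13z.png

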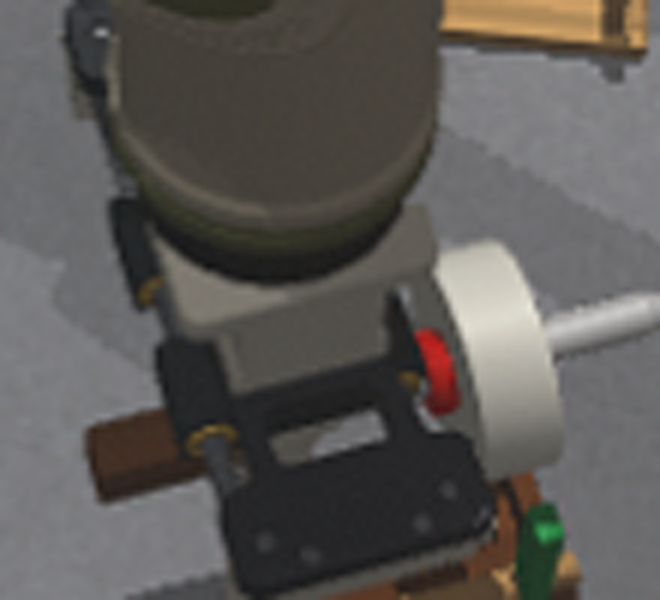

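View pics/top13z.png

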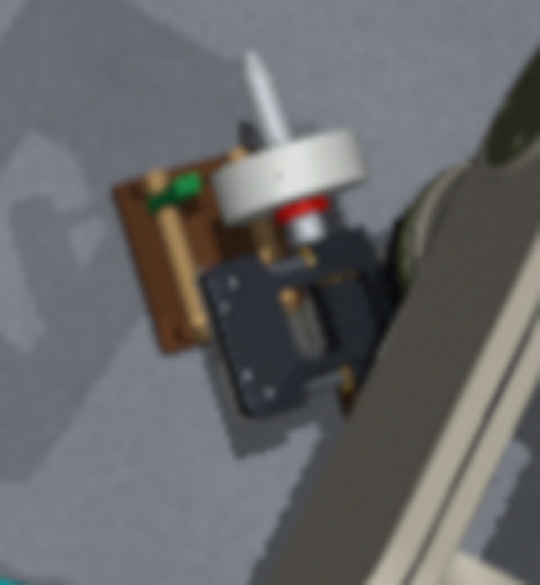

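Request:
play_rows --plan '[{"slide": [0.047, 0.3, 0], "roll": -0.1, "fingers": -1}, {"slide": [0.047, 0.6, 0], "roll": -0.151, "fingers": -1}, {"slide": [0.047, 0.85, 0], "roll": -0.151, "fingers": -1}, {"slide": [0.047, 0.98, 0], "roll": -0.151, "fingers": -1}, {"slide": [0.047, 0.98, 0], "roll": -0.151, "fingers": -1}, {"slide": [0.047, 0.98, 0], "roll": -0.151, "fingers": -1}, {"slide": [0.047, 0.98, 0], "roll": -0.151, "fingers": -1}, {"slide": [0.047, 0.98, 0], "roll": -0.151, "fingers": -1}, {"slide": [0.047, 0.98, 0], "roll": -0.151, "fingers": -1}, {"slide": [0.047, 0.98, 0], "roll": -0.151, "fingers": -1}, {"slide": [0.047, 0.98, 0], "roll": -0.151, "fingers": -1}, {"slide": [0.047, 0.98, 0], "roll": -0.151, "fingers": -1}, {"slide": [0.047, 0.98, 0], "roll": -0.151, "fingers": -1}, {"slide": [0.047, 0.98, 0], "roll": -0.151, "fingers": -1}, {"slide": [0.047, 0.98, 0], "roll": -0.151, "fingers": -1}, {"slide": [0.047, 0.98, 0], "roll": -0.151, "fingers": -1}, {"slide": [0.047, 0.98, 0], "roll": -0.151, "fingers": -1}, {"slide": [0.047, 0.98, 0], "roll": -0.151, "fingers": -1}, {"slide": [0.047, 0.8, 0], "roll": -0.151, "fingers": -1}, {"slide": [0.047, 0.5, 0], "roll": -0.2, "fingers": -1}]'

```text
t: 24.2
tool_pos: [0.5508, 0.2604, 0.14]
orientation: [0.13, 1.568, -0.13]
force: [-0.8, 0.6, -4.6]
opening: 0.0178
```

Request:
play_rows --plan '[{"slide": [0, 0, 0], "roll": 0, "fingers": -1}, {"slide": [0, 0, 0], "roll": 0, "fingers": -1}, {"slide": [0, 0, 0], "roll": 0, "fingers": -1}]'

```text
t: 24.58
tool_pos: [0.5516, 0.258, 0.1405]
orientation: [0.13, 1.567, -0.13]
force: [-0.5, -0.0, -3.0]
opening: 0.0177
```

```bash
cat > f.py <<'E'
from h import *
def rep(G=.0185,name=None):
    st=robot.read_state(); R=cv2.Rodrigues(st["orientation"])[0]
    yaw=np.arctan2(R[1,2],R[0,2]); o=np.array([.6215,.2477]);a=np.radians(-9.5)
    e=np.array([np.cos(a),np.sin(a)]);n=np.array([-e[1],e[0]]);p=st["tool_pos"];d=np.array([np.cos(yaw),np.sin(yaw)])
    mid=p[:2]+d*(.089-G)
    print("t %.2f"%st["t"],p.round(4),"yaw",np.degrees(yaw).round(2),"F",st["force"].round(1),"axis z",round(p[2]+.0163,4),"mid err along,lat",round((mid-o)@e,4),round((mid-o)@n,4),"corr world",(o-mid).round(4),"op",round(st["opening"],4))
    if name:
        P={}
        for c,box in(("side",(180,290,300,430)),("top",(150,260,230,360))):
            im=robot.read_camera(c);cv2.imwrite(f"pics/{c}{name}.png",im[:,:,::-1])
            r0,r1,c0,c1=box; z=np.ascontiguousarray(cv2.resize(im[r0:r1,c0:c1,::-1],None,fx=5,fy=5,interpolation=cv2.INTER_CUBIC))
            g=p+[0,0,.0163]; d3=np.r_[d,0]
            q=(proj(c,np.array([g,g+d3*.1395]))-[c0,r0])*5+2
            cv2.imwrite(f"pics/{c}{name}z.png",z)
            zo=z.copy();cv2.line(zo,tuple(int(v) for v in q[0]),tuple(int(v) for v in q[1]),(0,255,255),1)
            e3=np.r_[e,0]
            q=(proj(c,np.array([np.r_[o,.085]-e3*.047,np.r_[o,.085]+e3*.047]))-[c0,r0])*5+2
            cv2.line(zo,tuple(int(v) for v in q[0]),tuple(int(v) for v in q[1]),(255,0,255),1)
            cv2.imwrite(f"pics/{c}{name}o.png",zo)
    return st
E
python3 -c "
from f import *
rep(name='14')"
```

```text
t 24.57 [0.5516 0.258  0.1405] yaw -9.48 F [-0.5 -0.  -3. ] axis z 0.1568 mid err along,lat -0.0001 -0.0014 corr world [0.0004 0.0013] op 0.0177
```

View pics/side14o.png

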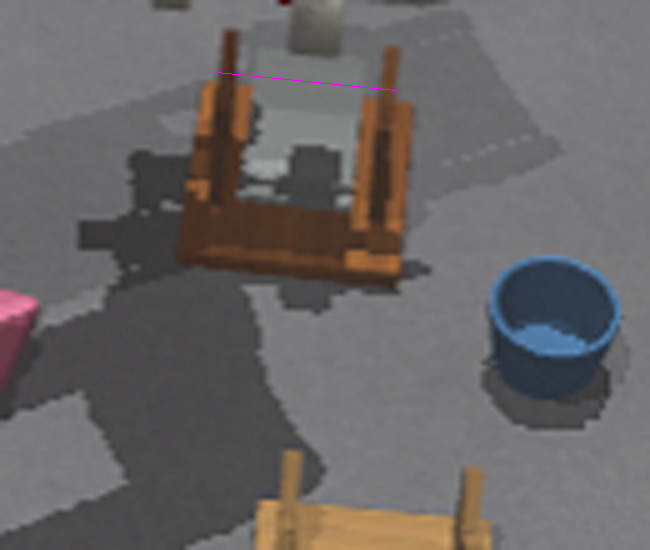

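View pics/top14o.png

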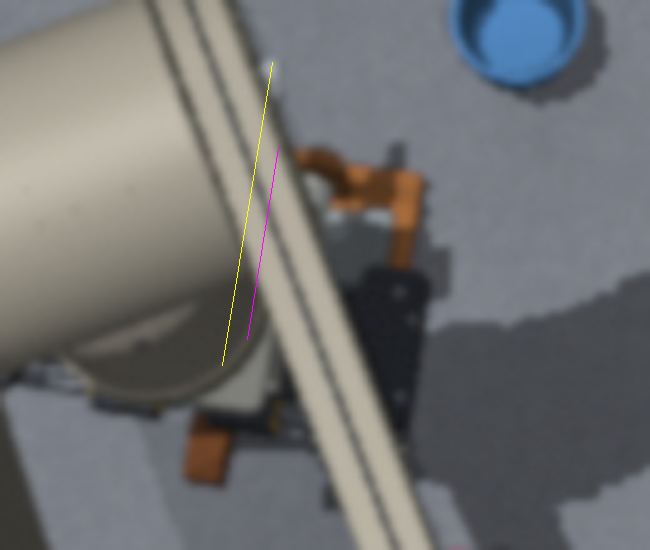

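Request:
play_rows --plan '[{"slide": [0.013, 0.043, -0.3], "roll": 0, "fingers": -1}, {"slide": [0, 0, -0.5], "roll": 0, "fingers": -1}, {"slide": [0, 0, -0.5], "roll": 0, "fingers": -1}, {"slide": [0, 0, -0.4], "roll": 0, "fingers": -1}, {"slide": [0, 0, 0], "roll": 0, "fingers": -1}, {"slide": [0, 0, 0], "roll": 0, "fingers": -1}]'

```text
t: 25.42
tool_pos: [0.5523, 0.26, 0.0899]
orientation: [0.13, 1.567, -0.129]
force: [-0.2, 0.8, -3.8]
opening: 0.0173
```

```bash
sed -i 's/180,290,300,430/140,250,300,430/' f.py; python3 -c "
from f import *
rep(name='15')"
```

```text
t 25.43 [0.5523 0.26   0.0899] yaw -9.45 F [-0.2  0.8 -3.8] axis z 0.1062 mid err along,lat 0.0002 0.0008 corr world [-0.0004 -0.0008] op 0.0173
```

View pics/side15o.png

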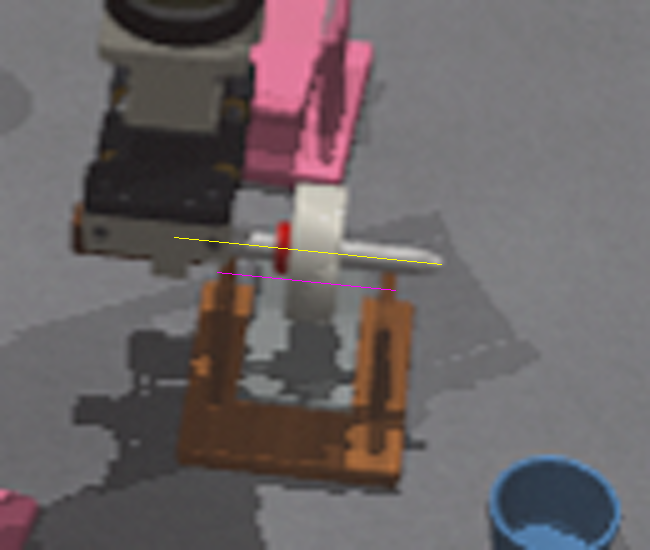

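View pics/top15z.png

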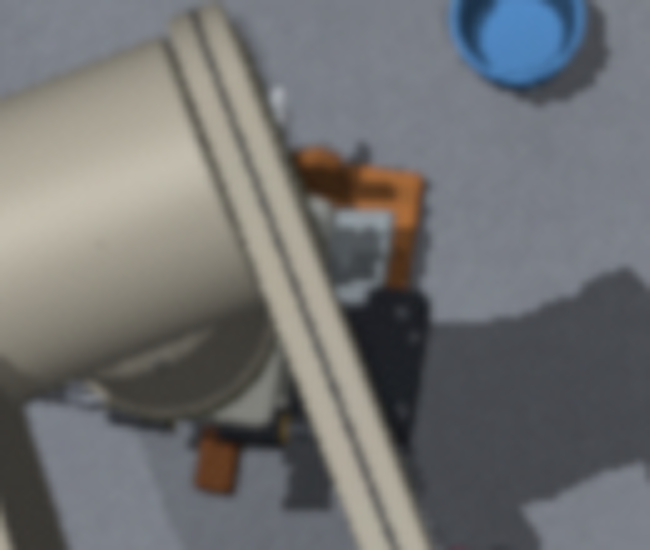

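Request:
play_rows --plan '[{"slide": [0, -0.02, -0.2], "roll": 0, "fingers": -1}, {"slide": [0, 0, -0.2], "roll": 0, "fingers": -1}, {"slide": [0, 0, -0.15], "roll": 0, "fingers": -1}, {"slide": [0, 0, 0], "roll": 0, "fingers": -1}]'

```text
t: 26.02
tool_pos: [0.5516, 0.2591, 0.0723]
orientation: [0.129, 1.568, -0.13]
force: [0.4, 0.3, -4.2]
opening: 0.0175
```

```bash
python3 -c "
from f import *
rep()"
```

```text
t 26.02 [0.5516 0.2591 0.0723] yaw -9.45 F [ 0.4  0.3 -4.2] axis z 0.0886 mid err along,lat -0.0004 -0.0002 corr world [0.0004 0.0001] op 0.0175
```

Request:
play_rows --plan '[{"slide": [0, 0, -0.06], "roll": 0, "fingers": -1}, {"slide": [0, 0, -0.06], "roll": 0, "fingers": -1}, {"slide": [0, 0, 0], "roll": 0, "fingers": -1}]'

```text
t: 26.4
tool_pos: [0.5522, 0.2593, 0.0696]
orientation: [0.129, 1.567, -0.13]
force: [0.4, -0.3, -4.5]
opening: 0.0178
```

```bash
python3 -c "
from f import *
rep(name='16')"
```

```text
t 26.40 [0.5522 0.2593 0.0696] yaw -9.45 F [ 0.4 -0.3 -4.5] axis z 0.0859 mid err along,lat 0.0002 0.0001 corr world [-0.0002 -0.    ] op 0.0178
```

View pics/side16z.png

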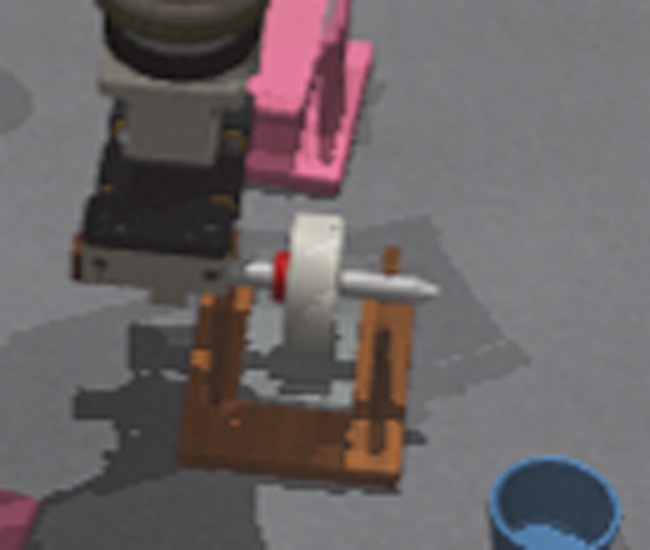

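Axle is in both notches, no contact yet; lower slowly until the frame takes the load.

Request:
play_rows --plan '[{"slide": [0, 0, -0.03], "roll": 0, "fingers": -1}, {"slide": [0, 0, 0], "roll": 0, "fingers": -1}]'

```text
t: 26.75
tool_pos: [0.5523, 0.2593, 0.069]
orientation: [0.13, 1.566, -0.13]
force: [-1.2, -1.8, -0.9]
opening: 0.0173
```

Request:
play_rows --plan '[{"slide": [0, 0, -0.03], "roll": 0, "fingers": -1}, {"slide": [0, 0, 0], "roll": 0, "fingers": -1}]'

```text
t: 27.0
tool_pos: [0.5525, 0.2592, 0.0687]
orientation: [0.13, 1.566, -0.13]
force: [-4.1, -3.8, 4.7]
opening: 0.0175
```

Request:
play_rows --plan '[{"slide": [0, 0, -0.02], "roll": 0, "fingers": -1}, {"slide": [0, 0, 0], "roll": 0, "fingers": -1}]'

```text
t: 27.25
tool_pos: [0.5525, 0.2593, 0.0685]
orientation: [0.129, 1.566, -0.13]
force: [-6.0, -3.4, 8.5]
opening: 0.0175
```

Request:
play_rows --plan '[{"slide": [0, 0, 0.04], "roll": 0, "fingers": -1}, {"slide": [0, 0, 0], "roll": 0, "fingers": -1}]' --squeeze 20

```text
t: 27.5
tool_pos: [0.5524, 0.2592, 0.0686]
orientation: [0.129, 1.566, -0.13]
force: [-1.9, -2.3, 2.3]
opening: 0.0178
```

```bash
python3 -c "
from f import *
rep()"
```

```text
t 27.50 [0.5524 0.2592 0.0686] yaw -9.45 F [-1.9 -2.3  2.3] axis z 0.0849 mid err along,lat 0.0005 -0.0 corr world [-0.0005  0.0001] op 0.0178
```

Request:
play_rows --plan '[{"slide": [0, 0, 0], "roll": 0, "fingers": -0.4}, {"slide": [0, 0, 0], "roll": 0, "fingers": -0.3}, {"slide": [0, 0, 0], "roll": 0, "fingers": -0.2}, {"slide": [0, 0, 0], "roll": 0, "fingers": -0.1}, {"slide": [0, 0, 0], "roll": 0, "fingers": 0}]'

```text
t: 28.12
tool_pos: [0.5521, 0.2594, 0.0683]
orientation: [0.13, 1.567, -0.129]
force: [-0.6, 1.0, -0.5]
opening: 0.0454
```

```bash
python3 -c "
from f import *
rep(name='17')
im=robot.read_camera('wrist');cv2.imwrite('pics/wrist17.png',im[:,:,::-1])"
```

```text
t 28.12 [0.5521 0.2594 0.0683] yaw -9.45 F [-0.6  1.  -0.5] axis z 0.0846 mid err along,lat 0.0001 0.0001 corr world [-0.0002 -0.0001] op 0.0454
```

View pics/side17z.png

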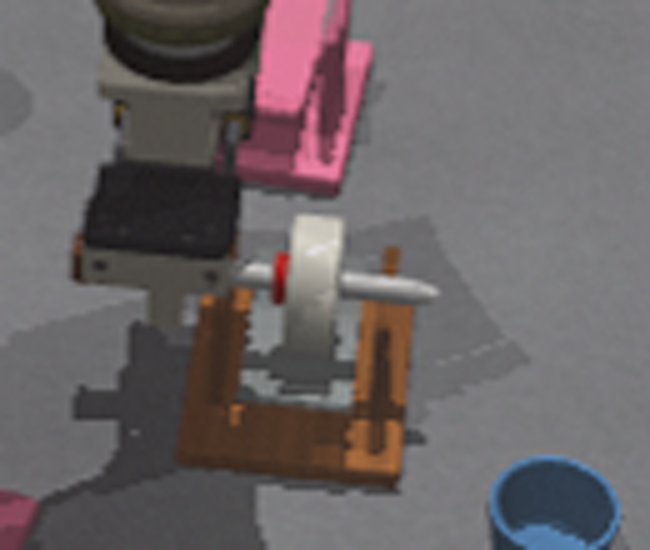

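View pics/wrist17.png

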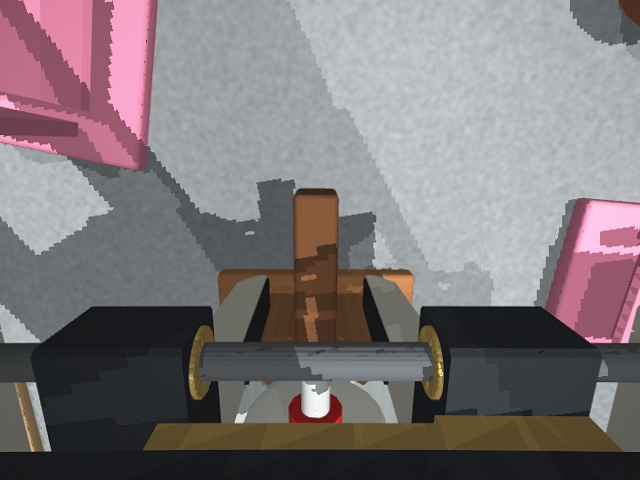

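Axle seated and released (fingers clear on both sides). Retreat straight up, then back away for a view.

Request:
play_rows --plan '[{"slide": [0, 0, 0.3], "roll": 0, "fingers": 0}, {"slide": [0, 0, 0.6], "roll": 0, "fingers": 0}, {"slide": [0, 0, 0.9], "roll": 0, "fingers": 0}, {"slide": [0, 0, 0.9], "roll": 0, "fingers": 0}, {"slide": [0, 0, 0.9], "roll": 0, "fingers": 0}, {"slide": [0, 0, 0.9], "roll": 0, "fingers": 0}, {"slide": [0.6, -0.2, 0.3], "roll": 0, "fingers": 0}, {"slide": [0.9, -0.2, 0], "roll": 0, "fingers": 0}, {"slide": [0.9, -0.2, 0], "roll": 0, "fingers": 0}, {"slide": [0.9, -0.2, 0], "roll": 0, "fingers": 0}, {"slide": [0.9, -0.2, 0], "roll": 0, "fingers": 0}, {"slide": [0, 0, 0], "roll": 0, "fingers": 0}, {"slide": [0, 0, 0], "roll": 0, "fingers": 0}]'

```text
t: 29.9
tool_pos: [0.6778, 0.2296, 0.2132]
orientation: [0.13, 1.567, -0.129]
force: [-0.4, -0.4, 0.0]
opening: 0.0467
```

```bash
python3 - <<'E'
from f import *
st=rep(name='18');P=pose("wrist",st)
im=robot.read_camera('wrist');cv2.imwrite('pics/wrist18.png',im[:,:,::-1])
for k in("axle","axle_tip","axle_mid","wheel"):
    z=.085
    for n,Q in(("wrist",P),("side",None)):
        for d in robot.mark_of(n,k)[:2]: print(k,n,d["p"],np.round(d["point"],1),unproj(n,d["point"],z,Q).round(4))
E
```

```text
t 29.90 [0.6778 0.2296 0.2132] yaw -9.45 F [-0.4 -0.4  0. ] axis z 0.2295 mid err along,lat 0.129 -0.0085 corr world [-0.1259  0.0297] op 0.0467
axle wrist 0.7 [321.8  39.8] [[0.536  0.2581 0.085 ]]
axle wrist 0.69 [327.  158.6] [[0.6204 0.2486 0.085 ]]
axle side 0.57 [324.2 191.3] [[0.5258 0.2667 0.085 ]]
axle side 0.34 [362.5 197.2] [[0.6256 0.2426 0.085 ]]
axle_tip wrist 0.57 [325.8 244.8] [[0.691  0.2364 0.085 ]]
axle_tip side 0.7 [357.9 217.6] [[0.608  0.1705 0.085 ]]
axle_tip side 0.69 [386.8 198.2] [[0.6892 0.2376 0.085 ]]
axle_mid wrist 0.76 [326.7 157.5] [[0.6195 0.2485 0.085 ]]
axle_mid side 0.76 [362.  199.4] [[0.6236 0.2345 0.085 ]]
wheel wrist 0.63 [325.2 164.1] [[0.6244 0.2465 0.085 ]]
wheel side 0.69 [364.2 195. ] [[0.6307 0.2506 0.085 ]]
```

View pics/side18z.png

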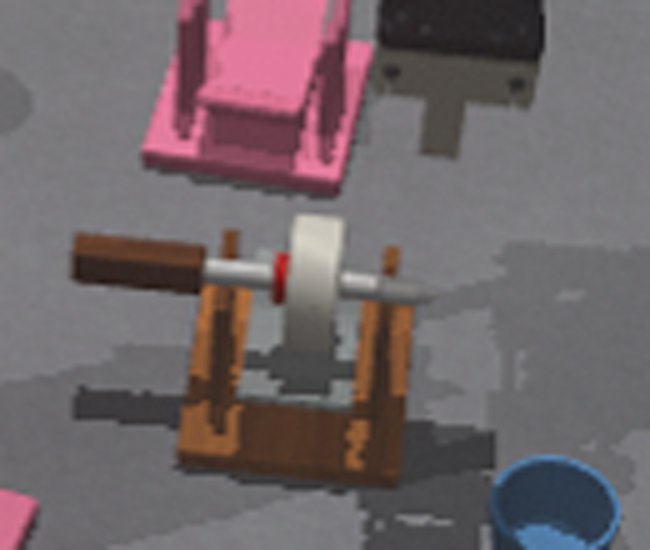

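View pics/wrist18.png

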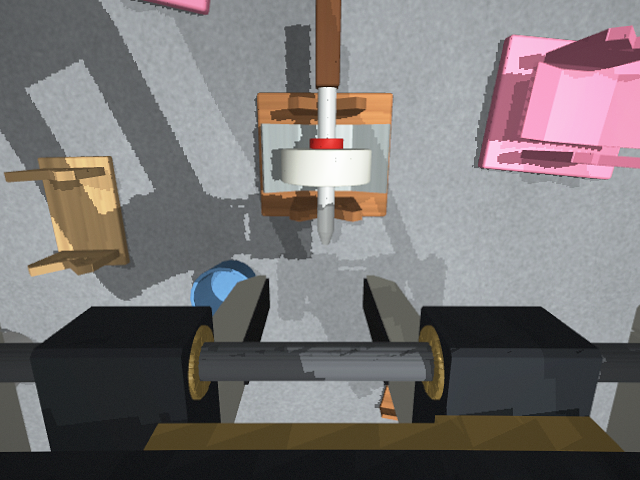

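View pics/side18.png

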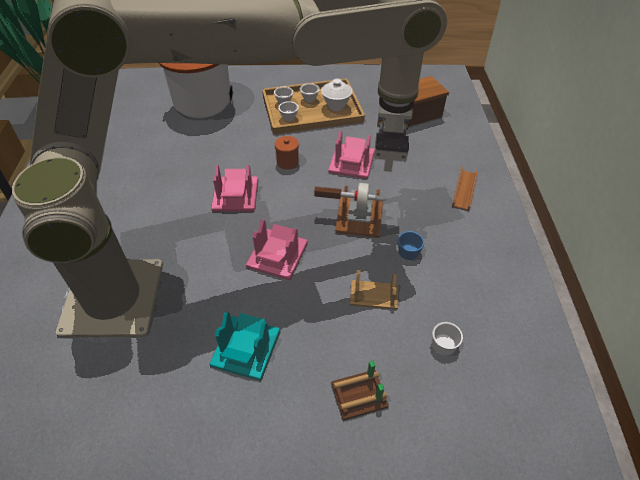

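```bash
python3 -c "
from plant import robot
print(robot.close_job(), robot.read_state()['t'])"
```

```text
the job is handed in; nothing more can be done
the job is handed in; nothing more can be done
```

The roller is fitted in the brown mill frame and the job is handed in at about 30 s; no verdict was reported.

**What I did:**
- I took the axle by its grip and pushed it through the bore. The collar met the stone, and I slid the roller until it reached the green stop.
- I held a steady push of about 10 N (readings 9.4 to 10.3 N) for roughly 1.2 s, then eased off to about 1 N.
- I lifted the roller out on the axle, laid the axle in both notches with the grip overhanging on the robot's side, let go and backed away.

**Last checks:**
- **Seat along the axle:** the tip is within about 1.5 mm of where it should be, against the 5 mm allowed.
- **Roller:** it hangs between the cheeks with the collar against the stone.
- **Surroundings:** the cups and caddy stand where they were, and the gripper touches nothing.

**What disagreed:**
- The collar position by feel (about 80 mm) and by camera (about 77 mm) differed by 3 mm. That is camera error and does not affect the result.
- The side camera's trained network put the axle's midpoint about 13 mm off sideways, and its first guess for the tip was wrong too. Its second tip guess and the wrist camera agreed with the expected seat.

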